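# Swap the belt-pack at the back of the sound desk's tray

## Robot

A 6-joint arm with a two-finger parallel gripper is mounted at the origin on the work surface. World frame = base frame: x ahead of the robot, y to its left, z up, the work surface at z = 0. Lengths are in m, angles in rad, forces in N, time in s.
With the tool pointing down it reaches from about 0.35 to 0.975 m from the base axis. Payload 4.9 kg.
Tool frame: the origin (TCP) lies midway between the tips of the shut fingers; the grasp point (between the pads) lies 19 mm behind it; x points along the fingers, y is the direction in which the jaws open and shut, and the axes are right-handed (so a half turn about x gives the same grasp; the last joint's range is limited). The gripper opens to 85 mm and grips with 20 to 120 N. Pads are 22 mm wide; open, the fingers measure 114 mm over their backs; the gripper's body (76 mm by 85 mm) begins 54 mm behind the grasp point. The pads swing forward as they close: fully open they stand 13 mm farther back than shut.
Start: joints at [-1.435, 0.053, 1.613, -0, 1.476, -0.119], TCP at [0.158, -0.605, 0.231] pointing down, gripper open.
Joint ranges: [-3.01, 3.01], [-1.01, 2.22], [0.06, 2.58], [-1.02, 4.17], [0.09, 2.62], [-3.14, 3.14]. Speed limits (rad/s): [2.57, 2.57, 3.14, 3.14, 3.14, 3.14].

## Interface

Orientations are given as a rotation vector (axis times angle).
In Python, from station import ctrl gives the robot as it stands.
- The arm moves only by the shell command python3 -m handwheel 'ROWS' [FORCE]. ROWS is JSON, a list of rows, each a list of 3 entries, a list of its own where there are three numbers: the finger opening in m, from 0 to 0.0854, then the shift along the tool's x, y, z in m, then the turn, a rotation vector about the tool's x, y, z in degrees. In form: [[claw, [dx, dy, dz], [ax, ay, az]], ...]. A call has 1 to 10 rows; each row shifts and turns the commanded pose from where the row before left it, along the tool's axes as they then stand; what a row does not reach is not made up. A row lasts 1/12 s, in which the tool goes at most 41.7 mm and 7.16 degrees, less where a joint would pass 70% of its speed; a pose out of reach is approached as far as the arm can. A call with a gripper value outside its range is refused whole. The fingers move at their own pace and stop on an object; FORCE is the grip in N (left out, the last holds). Time passes only in rows, so rows that do not move let the fingers close. It gives the time, the measured TCP pose, the force and the opening at its end, in the units of the state.
- ctrl.get_obs(): the state, without advancing time (a new reading comes with each control period).
- ctrl.get_image(name): name is "scene" or "top"; returns the picture (400x640x3 uint8, red, green, blue); there is no depth.
- ctrl.camera_params(name): a dict with "vertical_fov" (degrees; the focal length in pixels is half the picture's height over the tangent of half this angle, whatever the lens; pixels are square), "cx", "cy" (the principal point, pixels), "D" ([k1, k2, p1, p2, k3] as OpenCV has them; the pictures are not rectified), "rvec" (rotation vector, rad) and "tvec" (3), from world to camera coordinates, as OpenCV has them. Camera axes: x right, y down, z forward; pixel columns grow to the right and rows downward; lengths in m; the calibration is good to about 2 mm. A picture is of the moment at which its call begins. camera_params takes no time and is no camera call.
- ctrl.finish_job(): hands the job in, once; it reports no verdict.
Trained networks look in the newest picture that a camera, given by its name, has taken for a name from the list of things; names that differ only in an ending like _2 or _b are one class to them, and where a whole thing is asked for, a point or a joint stands for the part that bears it (a point fixed in the world has none). Each returns a list of dicts, best first, with "score" (0 to 1); they miss things now and then, are a little off and sometimes report something else, mostly with a low value. They report only what shows in the picture. A call takes as long as a camera call.
- ctrl.look_for(thing, camera): "box" ([centre column, centre row, width, height] in pixels, round what is visible of it).
- ctrl.silhouettes(thing, camera): "mask" (400x640 bool, what is visible of it) and "box" ([centre column, centre row, width, height] in pixels, round what is visible of it).
- ctrl.tip_of(thing, camera): "centre" ([row, column] in pixels: a listed point, or the origin of a listed thing).
The state is a dict: "t": time; "q": joint angles; "dq": joint speeds; "effort": joint torques, N m; "tool_pos": TCP position; "tool_rot": TCP orientation; "contact_force": force on the tool from outside, world axes, zero at the start; "wrist_torque": the same for the moment, N m; "opening": finger opening in m.
Only numpy, scipy, OpenCV 4.12 (cv2) and the standard library are available. Lean on these libraries where they do the work, as an engineer would, in place of code of your own. Each camera call takes 0.05 s, during which the arm holds its last target.

## Task

The charged belt-pack with the green top stands in the pocket at the back of the wooden tray, shut in by the black headphone amplifier and the red loudspeaker: first stand each of these two in the middle of a grey pad (either one), then stand the green-topped pack in the middle of the blue pad, and put the spent pack with the orange top from the yellow pad squarely in the middle of the tray's pocket in its stead. Last, put the amplifier and the loudspeaker back in the tray exactly where and as each stood at the start. Keep all four upright throughout, and let go of everything.

Things in the scene. Friction and masses are not known exactly. Their poses are not given: they have to be found in the camera images.
- amp_mid (a point): Black headphone amplifier, about 0.35 kg. Point on its axis 55 mm above its underside (half-way up), x, y along its sides, z up. Body 64 x 64 x 70 mm high; centred on top a fixed aluminium knob, 36 mm across, 40 mm tall (15 to 55 mm above the point): lift it by that. Starts in the tray's front, left or right of the loudspeaker, 14 mm from it, 12 mm before the pack; that is its place.
- speaker_mid (a point): Red loudspeaker, about 0.4 kg. Point on its axis 55 mm above its underside (half-way up), x, y along its sides, z up. Body 64 x 64 x 70 mm high; above its middle a fixed black handle bar, 14 mm thick in x, 40 mm long in y, 24 mm tall (31 to 55 mm above the point) on two posts: lift it by that, pinching along x. Starts in the tray's front beside the amplifier; that is its place.
- pack_green_mid (a point): Charged belt-pack, 0.15 kg: upright grey box with a green top, 26 (x) x 64 (y) x 60 mm high, plus an 8 mm tall black stub on top, 24 mm off towards +y. Point at the box's centre, 30 mm above its underside, z up. Starts in the tray's pocket, with finger room only before and behind it (along x), and before it only once amplifier and loudspeaker are gone.
- pack_orange_mid (a point): Spent belt-pack: the same box with an orange top, same size, point and axes as the green one. Starts on the yellow pad, turned somewhat.
- pocket (a point): Middle of the wooden tray's rear pocket (dark mark), on its floor, 6 mm above the table. x to the tray's rear, y left. Tray fixed; place and yaw vary. Floor 136 (x) x 172 mm, centred 30 mm towards -x, side rims 10 mm above it. Pocket 88 mm wide in y between cheeks 56 mm tall, 40 mm long, 12 mm thick; front and rear open. The places of amplifier and loudspeaker: 57 mm to -x, 39 mm to +y or -y.
- pad_blue_top (a point): Top centre of the blue square pad, 90 x 90 mm, 4 mm thick, fixed to the table; empty, for the green-topped pack. Its place varies.
- pad_yellow_top (a point): Top centre of the yellow square pad, 90 x 90 mm, 4 mm thick, fixed to the table; the orange-topped pack starts on it. Its place varies.
- pad_grey1_top (a point): Top centre of the first grey square pad, 90 x 90 mm, 4 mm thick, fixed to the table; empty, to park the amplifier or the loudspeaker. Its place varies.
- pad_grey2_top (a point): Top centre of the second grey square pad, 90 x 90 mm, 4 mm thick, fixed to the table; empty, to park the amplifier or the loudspeaker; just like the first. Its place varies.

How it is judged:
On the way, in this order (a step that is already met when the one before it is completed fails the run):
1. amplifier and loudspeaker both stand on the grey pads, one on each, upright, let go (((horizontal distance between amp_mid and pad_grey1_top below 0.025 m and z of amp_mid in the frame of pad_grey1_top between 0.049 and 0.061 m) or (horizontal distance between amp_mid and pad_grey2_top below 0.025 m and z of amp_mid in the frame of pad_grey2_top between 0.049 and 0.061 m)) and ((horizontal distance between speaker_mid and pad_grey1_top below 0.025 m and z of speaker_mid in the frame of pad_grey1_top between 0.049 and 0.061 m) or (horizontal distance between speaker_mid and pad_grey2_top below 0.025 m and z of speaker_mid in the frame of pad_grey2_top between 0.049 and 0.061 m)) and angle between each of amp_mid, speaker_mid's own z axis and vertical below 0.1 rad and contact force between the fingers and amp below 0.05 N and contact force between the fingers and speaker below 0.05 N), for 0.2 s.
2. the green-topped pack stands in the middle of the blue pad, let go (horizontal distance between pack_green_mid and pad_blue_top below 0.015 m and z of pack_green_mid in the frame of pad_blue_top between 0.024 and 0.036 m and angle between pack_green_mid's own z axis and vertical below 0.1 rad and contact force between the fingers and pack_green below 0.05 N), for 0.2 s.
3. the orange-topped pack stands squarely in the tray's pocket, let go, while amplifier and loudspeaker are still on the grey pads (horizontal distance between pack_orange_mid and pocket below 0.012 m and z of pack_orange_mid in the frame of pocket between 0.024 and 0.036 m and angle between pack_orange_mid's own z axis and vertical below 0.1 rad and angle between the x axis of pack_orange_mid and the x axis of pocket, either way round below 0.25 rad and contact force between the fingers and pack_orange below 0.05 N and ((horizontal distance between amp_mid and pad_grey1_top below 0.025 m and z of amp_mid in the frame of pad_grey1_top between 0.049 and 0.061 m) or (horizontal distance between amp_mid and pad_grey2_top below 0.025 m and z of amp_mid in the frame of pad_grey2_top between 0.049 and 0.061 m)) and ((horizontal distance between speaker_mid and pad_grey1_top below 0.025 m and z of speaker_mid in the frame of pad_grey1_top between 0.049 and 0.061 m) or (horizontal distance between speaker_mid and pad_grey2_top below 0.025 m and z of speaker_mid in the frame of pad_grey2_top between 0.049 and 0.061 m))), for 0.2 s.
At the end, for the whole second after the job is handed in: Upright and at rest: green pack within 15 mm of the blue pad's middle; orange pack within 12 mm of the pocket's middle; amplifier and loudspeaker each within 14 mm of its start; these three within 0.25 rad of square to the tray (horizontal distance between pack_green_mid and pad_blue_top below 0.015 m and z of pack_green_mid in the frame of pad_blue_top between 0.024 and 0.036 m and angle between each of pack_green_mid, pack_orange_mid, amp_mid, speaker_mid's own z axis and vertical below 0.1 rad and horizontal distance between pack_orange_mid and pocket below 0.012 m and z of pack_orange_mid in the frame of pocket between 0.024 and 0.036 m and angle between the x axis of each of pack_orange_mid, amp_mid, speaker_mid and the x axis of pocket, either way round below 0.25 rad and distance of each of amp_mid, speaker_mid from where it was at the start of the episode below 0.014 m and linear speed of each of amp, speaker, pack_green, pack_orange below 0.02 m/s); the robot touches nothing.
It fails at once if one of the four things is tipped by more than 0.5 rad (angle between any of amp_mid, speaker_mid, pack_green_mid, pack_orange_mid's own z axis and vertical above 0.5 rad).
It also fails if it takes over 144 s, if anything falls off the work surface, if the arm or the gripper's body presses on something with over 40 N, if the wrist force passes 120 N, or if a joint passes its speed limit or range.

## Working session

There is one attempt and no reset: what is moved stays moved. The work goes in short steps, Python scripts to look and compute and a shell command to move; the robot and the scene stay as the last step left them, time stands still between calls to the robot, and variables do not carry over. Pictures are saved under pics/ and viewed, and the job is handed in when it is done.

```bash
ls; mkdir -p pics; python3 - <<'E'
from station import ctrl
import cv2
o=ctrl.get_obs();print({k:(v if not hasattr(v,'round') else v) for k,v in o.items()})
for n in("scene","top"):
    print(n,ctrl.camera_params(n)); cv2.imwrite(f"pics/{n}0.png",ctrl.get_image(n)[:,:,::-1])
E
```

```text
pics
{'t': 0.0, 'q': array([-1.43502478e+00,  5.33250786e-02,  1.61429874e+00,  4.07157108e-05,
        1.47600040e+00, -1.19007653e-01]), 'dq': array([ 0.0005456 ,  0.00178744, -0.0002839 , -0.00055142,  0.00189738,
        0.00141103]), 'effort': array([ 2.70475011e-04, -3.93687451e+01, -3.70170879e+01, -2.77263064e-05,
        7.11252593e-03,  7.60346410e-06]), 'tool_pos': array([ 0.15744164, -0.60420031,  0.23007989]), 'tool_rot': array([ 2.08659456,  0.26938751, -2.08654513]), 'contact_force': array([-0.2357264 , -0.16026024, -0.47557298]), 'wrist_torque': array([-0.03550846, -0.03694659,  0.00586265]), 'opening': 0.08522417714808765}
scene {'vertical_fov': 47.266447650782105, 'cx': 325.6488632454261, 'cy': 204.3643447227074, 'D': array([0.03925193, 0.        , 0.        , 0.        , 0.        ]), 'rvec': array([ 1.90430557,  1.41134524, -0.65699243]), 'tvec': array([-0.15348524, -0.29160263,  1.58105274])}
top {'vertical_fov': 56.014258215907745, 'cx': 316.29049999925655, 'cy': 199.3629213330654, 'D': array([-0.07844262,  0.        ,  0.        ,  0.        ,  0.        ]), 'rvec': array([ 2.16409402, -2.16520135,  0.05092111]), 'tvec': array([0.01533795, 0.54259085, 0.90237138])}
```

View pics/scene0.png

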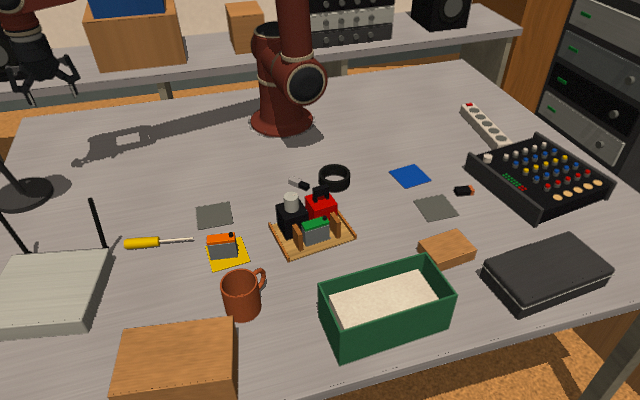

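View pics/top0.png

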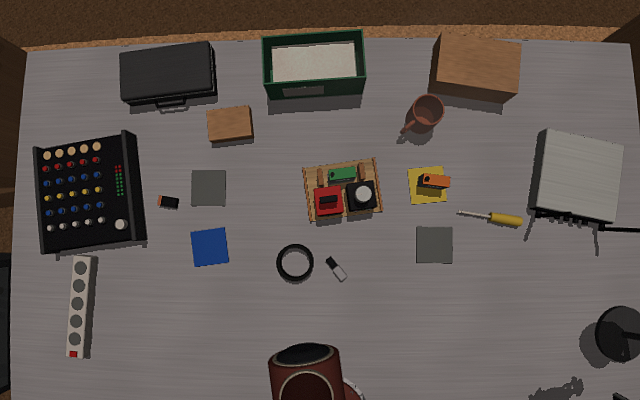

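```bash
cat > h.py <<'E'
from station import ctrl
import numpy as np, cv2
from scipy.spatial.transform import Rotation as R
H=400
def cam(n):
    p=ctrl.camera_params(n); f=H/2/np.tan(np.radians(p["vertical_fov"])/2)
    return np.array([[f,0,p["cx"]],[0,f,p["cy"]],[0,0,1]]),np.array(p["D"]),np.array(p["rvec"]),np.array(p["tvec"])
def bp(n,uv,z):
    K,D,r,t=cam(n); uv=np.asarray(uv,float).reshape(-1,1,2)
    n_=cv2.undistortPoints(uv,K,D).reshape(-1,2); d=np.c_[n_,np.ones(len(n_))]
    M=cv2.Rodrigues(r)[0]; C=-M.T@t; w=d@M
    return C+w*((z-C[2])/w[:,2])[:,None]
def pj(n,X):
    K,D,r,t=cam(n); return cv2.projectPoints(np.asarray(X,float).reshape(-1,1,3),r,t,K,D)[0].reshape(-1,2)
def rect(n,mask,z):
    "min area rect of mask, in world at height z: centre, size, yaw mod 90 of first side"
    c=max(cv2.findContours(mask.astype(np.uint8),cv2.RETR_EXTERNAL,cv2.CHAIN_APPROX_NONE)[0],key=cv2.contourArea)
    P=bp(n,c.reshape(-1,2),z)[:,:2].astype(np.float32)*1000
    return cv2.minAreaRect(P)
def tool():
    o=ctrl.get_obs(); return o,R.from_rotvec(o["tool_rot"]).as_matrix()
E
python3 - <<'E'
from h import *
np.set_printoptions(precision=4,suppress=True)
zt=dict(amp_mid=.061,speaker_mid=.061,pack_green_mid=.036,pack_orange_mid=.034,pocket=.006,pad_blue_top=.004,pad_yellow_top=.004,pad_grey1_top=.004,pad_grey2_top=.004)
for n in("scene","top"):
  ctrl.get_image(n)
  for k,z in zt.items():
    for d in ctrl.tip_of(k,n)[:3]:
        c=d["centre"]; print(n,k,round(d["score"],2),np.round(c,1),bp(n,[c[1],c[0]],z)[0])
img=ctrl.get_image("top")
for k in ["pad_blue_top","pad_yellow_top","pad_grey1_top","pad_grey2_top","pack_green_mid","pack_orange_mid","amp_mid","speaker_mid"]:
    for i,d in enumerate(ctrl.silhouettes(k,"top")[:3]):
        z={'p':.004}.get(k[0]); z=.064 if 'pack' in k else .004 if 'pad' in k else .076
        print(k,round(d["score"],2),np.round(d["box"],1),rect("top",d["mask"],z))
E
```

```text
scene amp_mid 0.62 [214.  291.5] [ 0.5536 -0.0933  0.061 ]
scene amp_mid 0.45 [236.5 316.2] [ 0.6466 -0.057   0.061 ]
scene speaker_mid 0.68 [204.  320.1] [ 0.5381 -0.0159  0.061 ]
scene pack_green_mid 0.82 [229.1 313.6] [ 0.5956 -0.0495  0.036 ]
scene pack_orange_mid 0.66 [246.8 222.5] [ 0.5884 -0.2688  0.034 ]
scene pocket 0.79 [239.4 317. ] [ 0.6029 -0.0436  0.006 ]
scene pocket 0.18 [231.7 312. ] [ 0.5729 -0.0481  0.006 ]
scene pad_blue_top 0.75 [173.1 409.3] [0.417  0.2899 0.004 ]
scene pad_blue_top 0.63 [229.6 310.3] [ 0.5623 -0.0496  0.004 ]
scene pad_yellow_top 0.92 [252.6 225.9] [ 0.5795 -0.2642  0.004 ]
scene pad_grey1_top 0.89 [213.1 211.3] [ 0.4246 -0.2824  0.004 ]
scene pad_grey2_top 0.84 [207.5 436. ] [0.5785 0.293  0.004 ]
top amp_mid 0.8 [195.9 361.1] [ 0.5474 -0.0915  0.061 ]
top amp_mid 0.69 [189.2 209.3] [0.5644 0.2704 0.061 ]
top speaker_mid 0.65 [196.4 327.2] [ 0.5464 -0.0119  0.061 ]
top pack_green_mid 0.82 [172.4 338.8] [ 0.6071 -0.0401  0.036 ]
top pack_orange_mid 0.76 [181.2 435.9] [ 0.5854 -0.2761  0.034 ]
top pocket 0.79 [176.5 339.9] [ 0.6013 -0.0436  0.00
[... 1338 characters left out ...]
4 [340.6 175.6  29.7  19.3] ((598.2095947265625, -46.991153717041016), (30.935789108276367, 63.84880828857422), 7.467401504516602)
pack_green_mid 0.34 [434.  244.1  34.6  38.1] ((434.0758056640625, -259.87908935546875), (84.25716400146484, 85.70423126220703), 89.05631256103516)
pack_orange_mid 0.65 [434.9 181.1  31.9  17.1] ((582.42431640625, -260.769775390625), (75.17147827148438, 36.43939208984375), 83.566650390625)
amp_mid 0.76 [363.  197.4  33.3  33.9] ((545.922607421875, -90.8681640625), (68.14231872558594, 69.46060180664062), 9.382983207702637)
speaker_mid 0.75 [328.8 200.6  29.5  34.1] ((535.0106811523438, -15.639533996582031), (68.37259674072266, 65.72818756103516), 7.17527961730957)
```

```bash
cat >> h.py <<'E'
def boxpts(x,y,yaw,sx,sy,z0,z1,ox=0,oy=0):
    c,s=np.cos(yaw),np.sin(yaw); P=[]
    for z in(z0,z1):
        for a,b in((-1,-1),(1,-1),(1,1),(-1,1)):
            u,v=a*sx/2+ox,b*sy/2+oy; P.append((x+c*u-s*v,y+s*u+c*v,z))
    return np.array(P)
def draw(n,img,S,off,items):
    for P,col in items:
        q=((pj(n,P)-off+.5)*S-.5).round().astype(int)
        for i in range(4):
            for a,b in((i,(i+1)%4),(4+i,4+(i+1)%4),(i,i+4)): cv2.line(img,tuple(map(int,q[a])),tuple(map(int,q[b])),col,1)
def overlay(n,box,S,items,fn,raw=False):
    im=ctrl.get_image(n)[:,:,::-1]; x0,y0,x1,y1=box
    c=cv2.resize(im[y0:y1,x0:x1],None,fx=S,fy=S,interpolation=cv2.INTER_CUBIC)
    draw(n,c,S,np.array([x0,y0]),items); cv2.imwrite(fn,c)
E
cat > m.py <<'E'
from h import *
POCK=(.598,-.0455); YAW=np.radians(8.2)
def tr(u,v): c,s=np.cos(YAW),np.sin(YAW); return POCK[0]+c*u-s*v,POCK[1]+s*u+c*v
def items():
    I=[(boxpts(*POCK,YAW,.136,.172,0,.006,-.03,0),(255,255,0))]
    for sg in(1,-1): I.append((boxpts(*POCK,YAW,.040,.012,.006,.062,0,sg*.050),(255,0,255)))
    I.append((boxpts(*POCK,YAW,.026,.064,.006,.066),(0,255,255)))
    for sg in(1,-1): I.append((boxpts(*POCK,YAW,.064,.064,.006,.076,-.057,sg*.039),(0,255,255)))
    I.append((boxpts(.424,.2866,np.radians(8.9),.09,.09,0,.004),(0,0,255)))
    I.append((boxpts(.574,.2925,np.radians(0),.09,.09,0,.004),(0,0,255)))
    I.append((boxpts(.4314,-.275,np.radians(0),.09,.09,0,.004),(0,0,255)))
    I.append((boxpts(.581,-.2616,np.radians(5.7),.09,.09,0,.004),(255,0,0)))
    return I
E
python3 - <<'E'
from m import *
overlay("top",(290,145,470,275),4,items(),"pics/t1.png")
overlay("scene",(190,160,370,280),4,items(),"pics/s1.png")
E
```

```text
(no output)
```

View pics/t1.png

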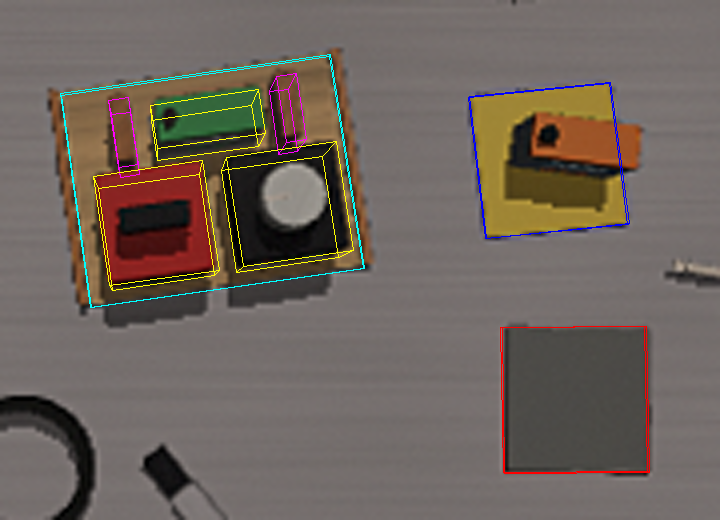

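View pics/s1.png

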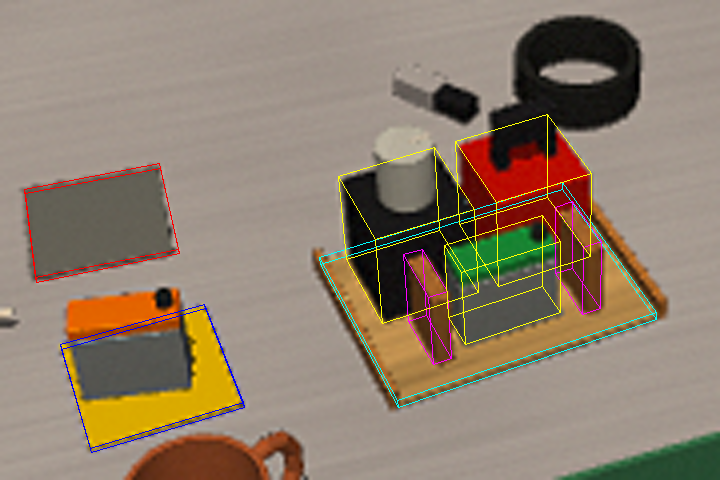

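```bash
cat >> m.py <<'E'
def orange(n="top",z=.064,lo=(3,150,90),hi=(16,255,255),box=None):
    im=ctrl.get_image(n); hsv=cv2.cvtColor(im,cv2.COLOR_RGB2HSV)
    return cv2.inRange(hsv,np.array(lo),np.array(hi))
def plan(x,y,z,jaw):
    """tool-frame deltas to TCP (x,y,z), jaw direction yaw (deg, mod 180). Turn first, then shift"""
    o,M=tool(); p=o["tool_pos"]; 
    cur=np.degrees(np.arctan2(M[1,1],M[0,1])); d=(jaw-cur+90)%180-90
    # tool x points down => turn about tool x by a lowers world yaw by a
    T=M@R.from_rotvec([np.radians(-d),0,0]).as_matrix()
    tilt=np.degrees(np.arccos(-M[2,0]))
    print("t %.2f pos %s jaw %.1f tilt %.2f open %.4f q1 %.2f q6 %.2f"%(o["t"],p.round(4),cur,tilt,o["opening"],o["q"][0],o["q"][5]), "F",np.round(o["contact_force"],1))
    print("turn about x deg %.1f (or %.1f)"%(-d,-d+(180 if d>0 else -180)),"shift after turn mm",((np.array([x,y,z])-p)@T*1000).round(1),"| without turn",((np.array([x,y,z])-p)@M*1000).round(1))
E
python3 - <<'E'
from m import *
m=orange(); m2=np.zeros_like(m); m2[165:200,405:455]=m[165:200,405:455]
print(m2.sum()/255); r=rect("top",m2>0,.064); print(r, cv2.boxPoints(r))
m=orange("scene"); m2=np.zeros_like(m); m2[225:250,200:240]=m[225:250,200:240]
print(m2.sum()/255); r=rect("scene",m2>0,.064); print(r, cv2.boxPoints(r))
for n in("top","scene"):
  overlay(n,(405,160,455,200) if n=="top" else (195,220,260,275),10,[(boxpts(.5835,-.268,np.radians(-6.5),.026,.064,.004,.064),(0,255,255))],f"pics/o_{n}.png")
a=tr(-.057,-.039);s=tr(-.057,.039);print(a,s)
print(tool()[1].round(3)); plan(*a,.2,8.2)
E
```

```text
257.0
((585.3956909179688, -267.9761962890625), (62.484195709228516, 25.294605255126953), 82.31592559814453) [[ 568.6845  -297.24667]
 [ 593.752   -300.6288 ]
 [ 602.1069  -238.70572]
 [ 577.03937 -235.32358]]
266.0
((590.173828125, -269.78253173828125), (62.82911682128906, 33.27284240722656), 81.19551086425781) [[ 568.92505 -298.2805 ]
 [ 601.8058  -303.37332]
 [ 611.4226  -241.28458]
 [ 578.5419  -236.19174]]
(np.float64(0.547145283252771), np.float64(-0.09223112222661795)) (np.float64(0.536020226423741), np.float64(-0.015028576215810392))
[[ 0.     0.252 -0.968]
 [-0.    -0.968 -0.252]
 [-1.     0.    -0.   ]]
t 1.85 pos [ 0.1575 -0.6048  0.2313] jaw -75.4 tilt 0.00 open 0.0852 q1 -1.44 q6 -0.12 F [ 0.1  0.2 -0.5]
turn about x deg -83.6 (or 96.4) shift after turn mm [  31.3  458.8 -451.8] | without turn [  31.3 -397.9 -506.2]
```

View pics/o_top.png

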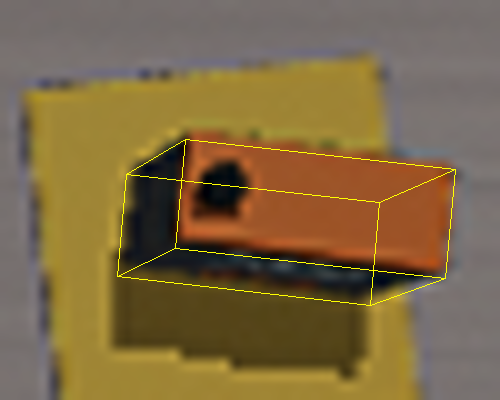

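View pics/o_scene.png

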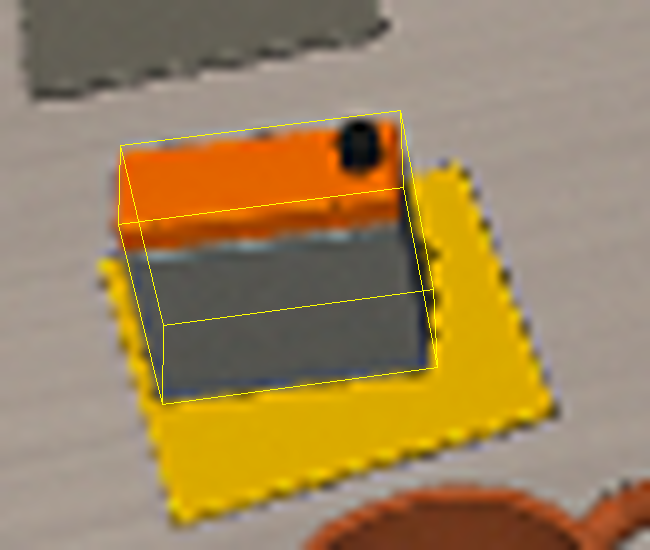

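```bash
python3 -m handwheel '[[0.08,[0,0,0],[-7,0,0]],[0.08,[0,0,0],[-7,0,0]],[0.08,[0,0,0],[-7,0,0]],[0.08,[0,0,0],[-7,0,0]],[0.08,[0,0,0],[-7,0,0]],[0.08,[0,0,0],[-7,0,0]],[0.08,[0,0,0],[-7,0,0]],[0.08,[0,0,0],[-7,0,0]],[0.08,[0,0,0],[-7,0,0]],[0.08,[0,0,0],[-7,0,0]]]' 40
python3 -m handwheel '[[0.08,[0,0,0],[-7,0,0]],[0.08,[0,0,0],[-6.6,0,0]],[0.08,[0,0.02,-0.02],[0,0,0]],[0.08,[0,0.03,-0.03],[0,0,0]],[0.08,[0,0.03,-0.03],[0,0,0]],[0.08,[0,0.03,-0.03],[0,0,0]],[0.08,[0,0.03,-0.03],[0,0,0]],[0.08,[0,0.03,-0.03],[0,0,0]],[0.08,[0,0.03,-0.03],[0,0,0]],[0.08,[0,0.03,-0.03],[0,0,0]]]'
python3 -c "
from m import *
plan(*tr(-.057,-.039),.15,8.2)"
```

```text
t: 2.68
tool_pos: [0.1575, -0.6048, 0.2313]
tool_rot: [1.274, 1.166, -1.274]
contact_force: [-0.7, 0.5, 0.7]
opening: 0.0797
t: 3.52
tool_pos: [0.35, -0.3469, 0.2316]
tool_rot: [1.103, 1.272, -1.103]
contact_force: [0.5, -0.3, 0.6]
opening: 0.0801
t 3.52 pos [ 0.35   -0.3469  0.2316] jaw 8.2 tilt 0.05 open 0.0801 q1 -0.93 q6 -1.07 F [ 0.5 -0.3  0.6]
turn about x deg -0.0 (or 180.0) shift after turn mm [  81.5  231.4 -224. ] | without turn [  81.5  231.3 -224.1]
```

```bash
python3 -m handwheel '[[0.08,[0,0.03,-0.03],[0,0,0]],[0.08,[0,0.03,-0.03],[0,0,0]],[0.08,[0,0.03,-0.03],[0,0,0]],[0.08,[0,0.03,-0.03],[0,0,0]],[0.08,[0.01,0.03,-0.03],[0,0,0]],[0.08,[0.01,0.03,-0.03],[0,0,0]],[0.08,[0.01,0.03,-0.025],[0,0,0]],[0.08,[0.01,0.0188,-0.0168],[0,0,0]],[0.07,[0,0,0],[0,0,0]],[0.07,[0,0,0],[0,0,0]]]'
python3 -c "
from m import *
plan(*tr(-.057,-.039),.082,8.2)
a=tr(-.057,-.039)
c,s=np.cos(YAW),np.sin(YAW)
I=[(boxpts(*a,YAW,.036,.036,.076,.116),(0,255,255)),(boxpts(*a,YAW,.064,.064,.006,.076),(255,0,255))]
overlay('scene',(240,140,380,280),4,I,'pics/s2.png')"
```

```text
t: 4.35
tool_pos: [0.54, -0.1006, 0.1913]
tool_rot: [1.101, 1.276, -1.102]
contact_force: [0.1, -0.5, 0.1]
opening: 0.0698
t 4.35 pos [ 0.54   -0.1006  0.1913] jaw 8.4 tilt 0.11 open 0.0698 q1 -0.32 q6 -0.47 F [ 0.1 -0.5  0.1]
turn about x deg 0.2 (or -179.8) shift after turn mm [109.2   8.5  -7.2] | without turn [109.2   8.5  -7.2]
```

View pics/s2.png

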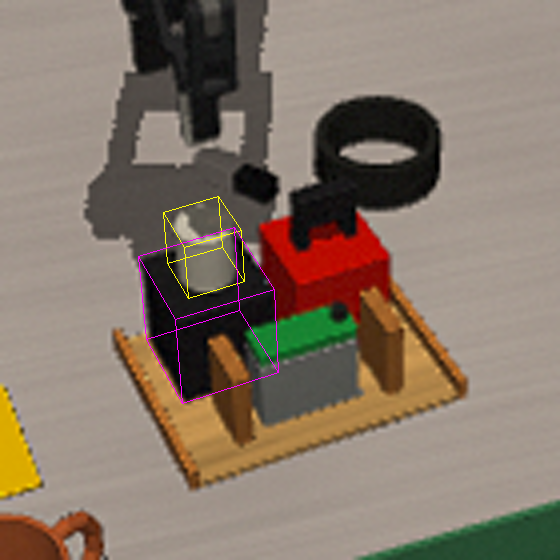

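```bash
python3 -m handwheel '[[0.07,[0.0,0.0085,-0.0072],[0,0,0]],[0.07,[0.02,0,0],[0,0,0]],[0.07,[0.02,0,0],[0,0,0]],[0.07,[0.02,0,0],[0,0,0]],[0.07,[0,0,0],[0,0,0]],[0.07,[0,0,0],[0,0,0]]]'
python3 -c "
from m import *
plan(*tr(-.057,-.039),.082,8.2)
overlay('scene',(240,140,380,280),4,[],'pics/s3.png')
overlay('top',(290,145,400,245),5,[],'pics/t3.png')"
```

```text
t: 4.9
tool_pos: [0.5467, -0.094, 0.1318]
tool_rot: [1.104, 1.274, -1.105]
contact_force: [-0.2, -0.5, 0.5]
opening: 0.0696
t 4.90 pos [ 0.5467 -0.094   0.1318] jaw 8.1 tilt 0.10 open 0.0696 q1 -0.30 q6 -0.45 F [-0.2 -0.5  0.5]
turn about x deg -0.1 (or 179.9) shift after turn mm [49.8  0.8 -1.6] | without turn [49.8  0.8 -1.6]
```

View pics/s3.png

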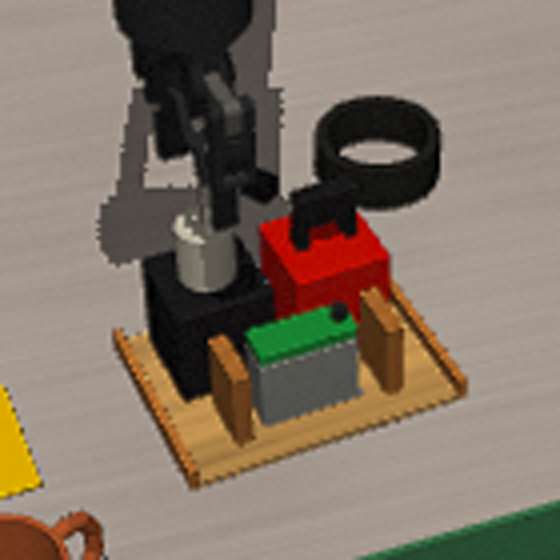

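View pics/t3.png

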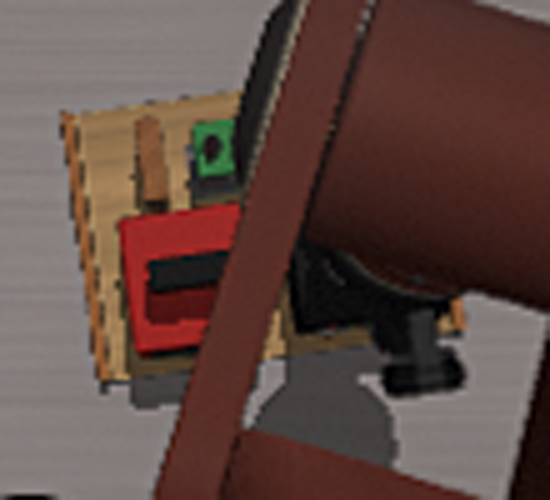

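```bash
python3 -m handwheel '[[0.07,[0.02,0.001,-0.0016],[0,0,0]],[0.07,[0.02,0,0],[0,0,0]],[0.07,[0.01,0,0],[0,0,0]],[0.07,[0,0,0],[0,0,0]],[0.02,[0,0,0],[0,0,0]],[0.02,[0,0,0],[0,0,0]],[0.02,[0,0,0],[0,0,0]],[0.02,[0,0,0],[0,0,0]],[0.02,[0,0,0],[0,0,0]],[0.02,[0,0,0],[0,0,0]]]' 50
python3 -c "
from m import *
plan(*tr(-.057,-.039),.082,8.2)"
python3 -m handwheel '[[0.02,[0,0,0],[0,0,0]],[0.02,[0,0,0],[0,0,0]],[0.02,[0,0,0],[0,0,0]],[0.02,[0,0,0],[0,0,0]],[0.02,[0,0,0],[0,0,0]]]'
```

```text
t: 5.83
tool_pos: [0.5492, -0.0923, 0.0842]
tool_rot: [1.103, 1.271, -1.102]
contact_force: [-1.9, 0.3, 6.0]
opening: 0.035
t 5.83 pos [ 0.5492 -0.0923  0.0842] jaw 8.2 tilt 0.15 open 0.0350 q1 -0.30 q6 -0.44 F [-1.9  0.3  6. ]
turn about x deg -0.0 (or 180.0) shift after turn mm [ 2.2 -2.  -0.3] | without turn [ 2.2 -2.  -0.3]
t: 6.25
tool_pos: [0.5492, -0.0922, 0.0842]
tool_rot: [1.103, 1.271, -1.102]
contact_force: [-1.8, -0.3, 5.8]
opening: 0.0349
```

```bash
python3 -m handwheel '[[0.02,[-0.01,0,0],[0,0,0]],[0.02,[-0.02,0,0],[0,0,0]],[0.02,[-0.02,0,0],[0,0,0]],[0.02,[-0.02,0,0],[0,0,0]],[0.02,[0,0,0],[0,0,0]]]'
python3 -c "
from m import *
plan(.4314,-.275,.0822,8.2)"
```

```text
t: 6.67
tool_pos: [0.5506, -0.0925, 0.157]
tool_rot: [1.105, 1.266, -1.099]
contact_force: [1.3, -0.6, -1.9]
opening: 0.0351
t 6.67 pos [ 0.5506 -0.0925  0.157 ] jaw 8.2 tilt 0.46 open 0.0351 q1 -0.30 q6 -0.44 F [ 1.3 -0.6 -1.9]
turn about x deg 0.0 (or -180.0) shift after turn mm [  74.3 -144.5  163.4] | without turn [  74.3 -144.6  163.4]
```

```bash
python3 -m handwheel '[[0.02,[-0.01,-0.01,0.01],[0,0,0]],[0.02,[-0.01,-0.02,0.022],[0,0,0]],[0.02,[0,-0.02,0.022],[0,0,0]],[0.02,[0,-0.02,0.022],[0,0,0]],[0.02,[0,-0.02,0.022],[0,0,0]],[0.02,[0,-0.02,0.022],[0,0,0]],[0.02,[0,-0.02,0.022],[0,0,0]],[0.02,[0,-0.0145,0.02],[0,0,0]],[0.02,[0,0,0],[0,0,0]],[0.02,[0,0,0],[0,0,0]]]'
python3 -c "
from m import *
plan(.4314,-.275,.0822,8.2)
overlay('scene',(150,80,350,230),4,[],'pics/s4.png')"
```

```text
t: 7.5
tool_pos: [0.4266, -0.2733, 0.1707]
tool_rot: [1.106, 1.275, -1.106]
contact_force: [0.9, 0.6, -3.1]
opening: 0.0349
t 7.50 pos [ 0.4266 -0.2733  0.1707] jaw 8.0 tilt 0.15 open 0.0349 q1 -0.72 q6 -0.86 F [ 0.9  0.6 -3.1]
turn about x deg -0.2 (or 179.8) shift after turn mm [88.5  4.7  2.6] | without turn [88.5  4.7  2.6]
```

View pics/s4.png

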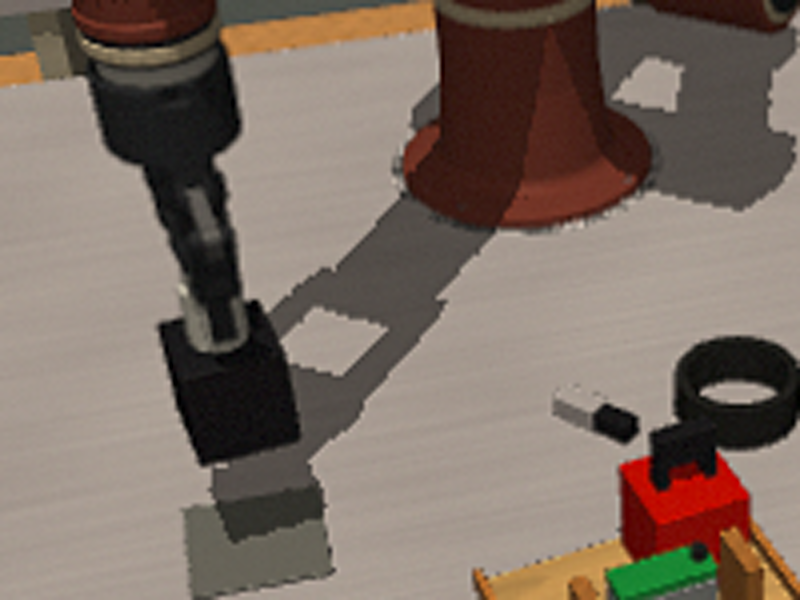

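```bash
python3 -m handwheel '[[0.02,[0.01,0.0047,0.0026],[0,0,0]],[0.02,[0.02,0,0],[0,0,0]],[0.02,[0.02,0,0],[0,0,0]],[0.02,[0.02,0,0],[0,0,0]],[0.02,[0.008,0,0],[0,0,0]],[0.02,[0.005,0,0],[0,0,0]],[0.02,[0,0,0],[0,0,0]],[0.02,[0,0,0],[0,0,0]]]'
python3 -c "
from m import *
plan(.4314,-.275,.0822,8.2)"
```

```text
t: 8.22
tool_pos: [0.4338, -0.2747, 0.0897]
tool_rot: [1.102, 1.273, -1.102]
contact_force: [0.4, 0.2, -1.9]
opening: 0.0348
t 8.22 pos [ 0.4338 -0.2747  0.0897] jaw 8.2 tilt 0.04 open 0.0348 q1 -0.71 q6 -0.85 F [ 0.4  0.2 -1.9]
turn about x deg 0.0 (or -180.0) shift after turn mm [ 7.5 -2.4 -0. ] | without turn [ 7.5 -2.4 -0. ]
```

```bash
python3 -m handwheel '[[0.02,[0.003,-0.0024,0],[0,0,0]],[0.02,[0.003,0,0],[0,0,0]],[0.02,[0.002,0,0],[0,0,0]],[0.02,[0,0,0],[0,0,0]],[0.02,[0,0,0],[0,0,0]]]'
python3 -c "
from m import *
plan(.4314,-.275,.0822,8.2)"
```

```text
t: 8.63
tool_pos: [0.4313, -0.2756, 0.0822]
tool_rot: [1.103, 1.272, -1.103]
contact_force: [-1.6, 0.5, 1.1]
opening: 0.0345
t 8.63 pos [ 0.4313 -0.2756  0.0822] jaw 8.2 tilt 0.10 open 0.0345 q1 -0.71 q6 -0.86 F [-1.6  0.5  1.1]
turn about x deg -0.0 (or 180.0) shift after turn mm [ 0.   0.2 -0.6] | without turn [ 0.   0.2 -0.6]
```

```bash
python3 -m handwheel '[[0.04,[0,0,0],[0,0,0]],[0.05,[0,0,0],[0,0,0]],[0.06,[0,0,0],[0,0,0]],[0.06,[0,0,0],[0,0,0]],[0.06,[0,0,0],[0,0,0]],[0.06,[-0.01,0,0],[0,0,0]],[0.06,[-0.02,0,0],[0,0,0]],[0.06,[-0.02,0,0],[0,0,0]],[0.06,[-0.02,0,0],[0,0,0]]]'
python3 -c "
from m import *
plan(*tr(-.057,.039),.150,8.2)
overlay('scene',(150,110,350,260),4,[(boxpts(.4313,-.275,YAW,.064,.064,.004,.074),(0,255,255))],'pics/s5.png')"
```

```text
t: 9.38
tool_pos: [0.4308, -0.2749, 0.1525]
tool_rot: [1.103, 1.274, -1.103]
contact_force: [1.2, -0.3, 0.1]
opening: 0.0602
t 9.38 pos [ 0.4308 -0.2749  0.1525] jaw 8.2 tilt 0.01 open 0.0602 q1 -0.71 q6 -0.86 F [ 1.2 -0.3  0.1]
turn about x deg 0.0 (or -180.0) shift after turn mm [   2.6  141.2 -242.2] | without turn [   2.6  141.2 -242.2]
```

View pics/s5.png

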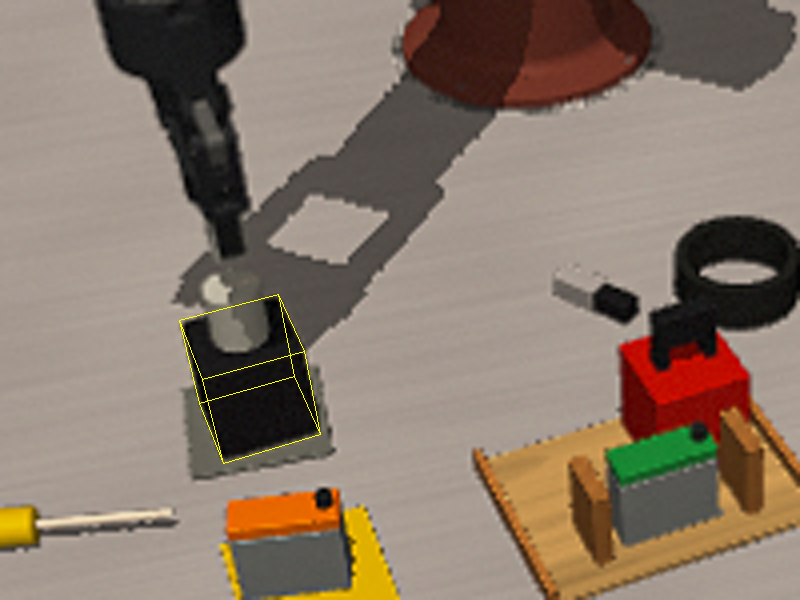

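```bash
python3 -m handwheel '[[0.06,[-0.01,0.007,-0.012],[0,0,0]],[0.06,[-0.01,0.015,-0.026],[0,0,0]],[0.06,[0,0.015,-0.026],[0,0,0]],[0.06,[0,0.015,-0.026],[0,0,0]],[0.06,[0,0.015,-0.026],[0,0,0]],[0.06,[0,0.015,-0.026],[0,0,0]],[0.06,[0,0.015,-0.026],[0,0,0]],[0.06,[0,0.015,-0.026],[0,0,0]],[0.06,[0,0.015,-0.026],[0,0,0]],[0.06,[0,0.0142,-0.0222],[0,0,0]]]'
python3 -m handwheel '[[0.06,[0.02,0,0],[0,0,0]],[0.06,[0,0,0],[0,0,0]]]'
python3 -c "
from m import *
plan(*tr(-.057,.039),.085,8.2)"
```

```text
t: 10.27
tool_pos: [0.5366, -0.0133, 0.1718]
tool_rot: [1.103, 1.273, -1.102]
contact_force: [0.3, 0.0, -0.1]
opening: 0.0602
t: 10.43
tool_pos: [0.5347, -0.0136, 0.1487]
tool_rot: [1.1, 1.279, -1.104]
contact_force: [-0.8, -0.3, -1.5]
opening: 0.0599
t 10.43 pos [ 0.5347 -0.0136  0.1487] jaw 8.4 tilt 0.26 open 0.0599 q1 -0.16 q6 -0.31 F [-0.8 -0.3 -1.5]
turn about x deg 0.2 (or -179.8) shift after turn mm [63.7  1.3  1.7] | without turn [63.7  1.3  1.7]
```

```bash
python3 -m handwheel '[[0.06,[0.02,0.002,0.0015],[0,0,0]],[0.06,[0.02,0,0],[0,0,0]],[0.06,[0.015,0,0],[0,0,0]],[0.06,[0.007,0,0],[0,0,0]],[0.06,[0,0,0],[0,0,0]],[0.0,[0,0,0],[0,0,0]],[0.0,[0,0,0],[0,0,0]],[0.0,[0,0,0],[0,0,0]],[0.0,[0,0,0],[0,0,0]],[0.0,[0,0,0],[0,0,0]]]'
python3 -m handwheel '[[0.0,[0,0,0],[0,0,0]],[0.0,[0,0,0],[0,0,0]],[0.0,[0,0,0],[0,0,0]],[0.0,[0,0,0],[0,0,0]],[0.0,[0,0,0],[0,0,0]],[0.0,[0,0,0],[0,0,0]]]'
python3 -c "
from m import *
plan(*tr(-.057,.039),.085,8.2)"
```

```text
t: 11.27
tool_pos: [0.5388, -0.0166, 0.0904]
tool_rot: [1.103, 1.272, -1.102]
contact_force: [-1.3, -0.4, 3.4]
opening: 0.0132
t: 11.77
tool_pos: [0.5389, -0.0166, 0.0904]
tool_rot: [1.103, 1.272, -1.102]
contact_force: [-2.3, -1.5, 5.0]
opening: 0.0133
t 11.77 pos [ 0.5389 -0.0166  0.0904] jaw 8.2 tilt 0.08 open 0.0133 q1 -0.17 q6 -0.31 F [-2.3 -1.5  5. ]
turn about x deg 0.0 (or -180.0) shift after turn mm [ 5.4 -2.6 -1.9] | without turn [ 5.4 -2.6 -1.9]
```

```bash
sed -i 's/^POCK=.*/POCK=(.600,-.0455); YAW=np.radians(8.2)/' m.py; python3 -m handwheel '[[0.0,[-0.01,0,0],[0,0,0]],[0.0,[-0.02,0,0],[0,0,0]],[0.0,[-0.02,0,0],[0,0,0]],[0.0,[-0.02,0,0],[0,0,0]],[0.0,[0,0,0],[0,0,0]]]'
python3 -c "
from m import *
plan(.5742,.2925,.0884,8.2)
overlay('scene',(240,100,400,240),4,[],'pics/s6.png')"
```

```text
t: 12.18
tool_pos: [0.5406, -0.0166, 0.1636]
tool_rot: [1.105, 1.267, -1.099]
contact_force: [1.9, 0.3, -1.2]
opening: 0.0126
t 12.18 pos [ 0.5406 -0.0166  0.1636] jaw 8.2 tilt 0.43 open 0.0126 q1 -0.17 q6 -0.31 F [ 1.9  0.3 -1.2]
turn about x deg 0.0 (or -180.0) shift after turn mm [  75.1   76.8 -301.3] | without turn [  75.1   76.8 -301.3]
```

View pics/s6.png

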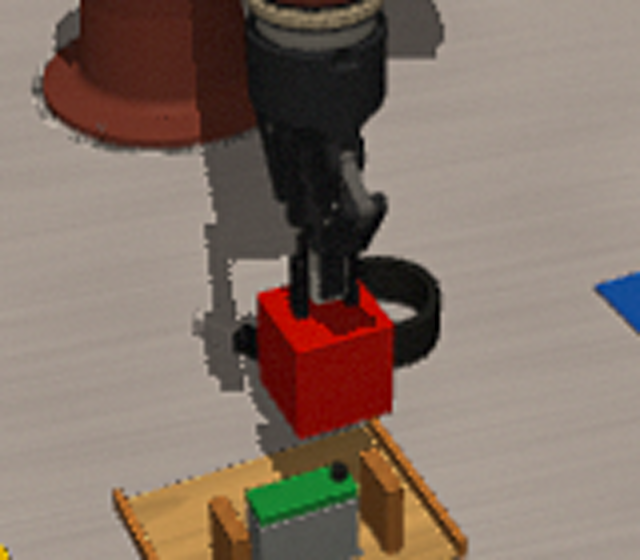

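```bash
python3 -m handwheel '[[0.0,[-0.005,0.004,-0.016],[0,0,0]],[0.0,[0,0.008,-0.032],[0,0,0]],[0.0,[0,0.008,-0.032],[0,0,0]],[0.0,[0,0.008,-0.032],[0,0,0]],[0.0,[0,0.008,-0.032],[0,0,0]],[0.0,[0,0.008,-0.032],[0,0,0]],[0.0,[0,0.008,-0.032],[0,0,0]],[0.0,[0,0.008,-0.032],[0,0,0]],[0.0,[0,0.008,-0.032],[0,0,0]],[0.0,[0,0.0068,-0.0213],[0,0,0]]]'
python3 -m handwheel '[[0.0,[0.0,0.002,-0.006],[0,0,0]],[0.0,[0.01,0,0],[0,0,0]],[0.0,[0.02,0,0],[0,0,0]],[0.0,[0.02,0,0],[0,0,0]],[0.0,[0,0,0],[0,0,0]],[0.0,[0,0,0],[0,0,0]]]'
python3 -c "
from m import *
plan(.5742,.2925,.0884,8.2)"
```

```text
t: 13.07
tool_pos: [0.5687, 0.2871, 0.1612]
tool_rot: [1.1, 1.277, -1.105]
contact_force: [-0.7, -0.6, -2.9]
opening: 0.0128
t: 13.57
tool_pos: [0.5695, 0.2888, 0.1108]
tool_rot: [1.1, 1.276, -1.109]
contact_force: [-0.3, 0.7, -2.5]
opening: 0.0133
t 13.57 pos [0.5695 0.2888 0.1108] jaw 8.1 tilt 0.37 open 0.0133 q1 0.35 q6 0.21 F [-0.3  0.7 -2.5]
turn about x deg -0.1 (or 179.9) shift after turn mm [22.3  5.3 -3. ] | without turn [22.3  5.3 -3. ]
```

```bash
python3 -m handwheel '[[0.0,[0.008,0.005,-0.003],[0,0,0]],[0.0,[0.006,0,0],[0,0,0]],[0.0,[0.003,0,0],[0,0,0]],[0.0,[0.002,0,0],[0,0,0]],[0.0,[0,0,0],[0,0,0]],[0.0,[0,0,0],[0,0,0]]]'
python3 -c "
from m import *
plan(.5742,.2925,.0884,8.2)"
```

```text
t: 14.07
tool_pos: [0.5762, 0.2946, 0.0954]
tool_rot: [1.103, 1.273, -1.103]
contact_force: [0.2, -0.4, -3.2]
opening: 0.0133
t 14.07 pos [0.5762 0.2946 0.0954] jaw 8.2 tilt 0.02 open 0.0133 q1 0.36 q6 0.21 F [ 0.2 -0.4 -3.2]
turn about x deg 0.0 (or -180.0) shift after turn mm [ 7.  -2.3  1.8] | without turn [ 7.  -2.3  1.8]
```

```bash
python3 -m handwheel '[[0.0,[0.003,-0.002,0.0018],[0,0,0]],[0.0,[0.003,0,0],[0,0,0]],[0.0,[0.001,0,0],[0,0,0]],[0.0,[0,0,0],[0,0,0]],[0.0,[0,0,0],[0,0,0]]]'
python3 -c "
from m import *
plan(.5742,.2925,.0884,8.2)"
```

```text
t: 14.48
tool_pos: [0.5744, 0.2925, 0.0885]
tool_rot: [1.103, 1.273, -1.103]
contact_force: [-1.6, -0.5, 0.7]
opening: 0.0133
t 14.48 pos [0.5744 0.2925 0.0885] jaw 8.2 tilt 0.00 open 0.0133 q1 0.36 q6 0.21 F [-1.6 -0.5  0.7]
turn about x deg -0.0 (or 180.0) shift after turn mm [ 0.1 -0.2 -0. ] | without turn [ 0.1 -0.2 -0. ]
```

Contact made; release and lift. Next is the green pack.

```bash
python3 -m handwheel '[[0.03,[0,0,0],[0,0,0]],[0.04,[0,0,0],[0,0,0]],[0.05,[0,0,0],[0,0,0]],[0.06,[0,0,0],[0,0,0]],[0.06,[0,0,0],[0,0,0]],[0.06,[-0.01,0,0],[0,0,0]],[0.06,[-0.02,0,0],[0,0,0]],[0.06,[-0.02,0,0],[0,0,0]],[0.06,[-0.02,0,0],[0,0,0]]]'
python3 -c "
from m import *
plan(*POCK,.13,8.2)
overlay('top',(160,145,400,265),3,items(),'pics/t7.png')
overlay('scene',(240,100,480,260),3,items(),'pics/s7.png')"
```

```text
t: 15.23
tool_pos: [0.5743, 0.2924, 0.1596]
tool_rot: [1.103, 1.273, -1.103]
contact_force: [0.0, -0.1, 1.5]
opening: 0.0603
t 15.23 pos [0.5743 0.2924 0.1596] jaw 8.2 tilt 0.00 open 0.0603 q1 0.36 q6 0.21 F [ 0.  -0.1  1.5]
turn about x deg -0.0 (or 180.0) shift after turn mm [ 29.6 -22.8 338.2] | without turn [ 29.6 -22.8 338.2]
```

View pics/s7.png

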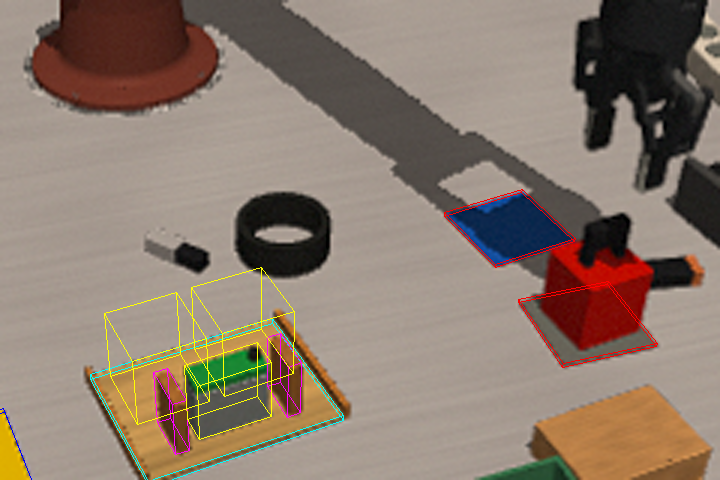

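View pics/t7.png

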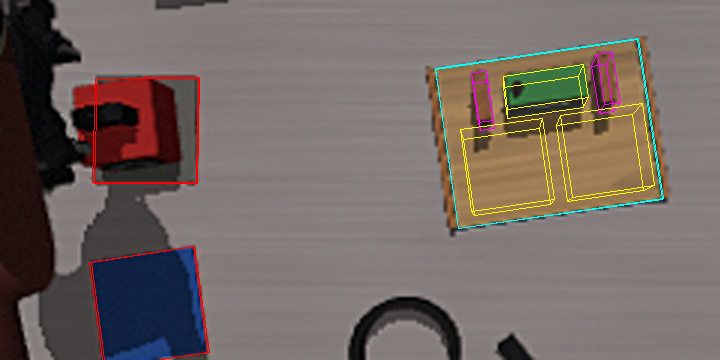

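```bash
sed -i 's/^POCK=.*/POCK=(.599,-.0455); YAW=np.radians(8.2)/' m.py; python3 -c "
from m import *
I=[(boxpts(.5743,.2925,YAW,.064,.064,.004,.074),(0,255,255)),(boxpts(.574,.2925,0,.09,.09,0,.004),(0,0,255))]
overlay('top',(160,145,260,225),5,I,'pics/t8.png')
overlay('scene',(400,150,480,230),5,I,'pics/s8.png')
for n in ('top','scene'):
  for d in ctrl.tip_of('speaker_mid',n)[:2]+ctrl.tip_of('amp_mid',n)[:2]:
    print(n,d['score'],bp(n,d['centre'][::-1],.059))
"
cd pics; python3 -c "
import cv2,numpy as np
a=cv2.imread('t8.png');b=cv2.imread('s8.png');print(a.shape,b.shape)
cv2.imwrite('c8.png',np.hstack([a[:400,:400],b[:400,:400]]))"
```

```text
top 0.93 [[0.57488956 0.29848495 0.059     ]]
top 0.97 [[ 0.43620242 -0.27123991  0.059     ]]
scene 0.64 [[0.5730888  0.29399872 0.059     ]]
scene 0.71 [[ 0.4406627  -0.26524856  0.059     ]]
(400, 500, 3) (400, 400, 3)
```

View pics/c8.png

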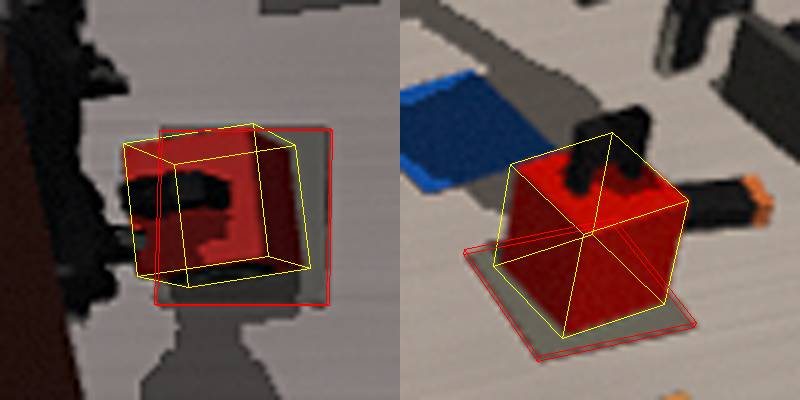

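```bash
python3 -m handwheel '[[0.065,[0,-0.001,0.016],[0,0,0]],[0.065,[0,-0.002,0.035],[0,0,0]],[0.065,[0,-0.003,0.035],[0,0,0]],[0.065,[0,-0.003,0.035],[0,0,0]],[0.065,[0,-0.003,0.035],[0,0,0]],[0.065,[0,-0.003,0.035],[0,0,0]],[0.065,[0,-0.003,0.035],[0,0,0]],[0.065,[0,-0.003,0.035],[0,0,0]],[0.065,[0,-0.002,0.035],[0,0,0]],[0.065,[0,0,0.035],[0,0,0]]]'
python3 -m handwheel '[[0.065,[0,0,0.007],[0,0,0]],[0.065,[0.01,0,0],[0,0,0]],[0.065,[0.02,0,0],[0,0,0]],[0.065,[0.02,0,0],[0,0,0]],[0.065,[0,0,0],[0,0,0]],[0.065,[0,0,0],[0,0,0]]]'
python3 -c "
from m import *
plan(*POCK,.028,8.2)"
```

```text
t: 16.47
tool_pos: [0.5977, -0.0409, 0.1574]
tool_rot: [1.103, 1.274, -1.105]
contact_force: [0.4, 0.1, -0.4]
opening: 0.0652
t: 16.97
tool_pos: [0.5979, -0.0441, 0.1057]
tool_rot: [1.101, 1.279, -1.105]
contact_force: [0.4, 0.0, -0.0]
opening: 0.0653
t 16.97 pos [ 0.5979 -0.0441  0.1057] jaw 8.3 tilt 0.28 open 0.0653 q1 -0.20 q6 -0.34 F [ 0.4  0.  -0. ]
turn about x deg 0.1 (or -179.9) shift after turn mm [77.7  1.2  1.6] | without turn [77.7  1.2  1.6]
```

```bash
python3 -m handwheel '[[0.065,[0.015,0.001,0.0015],[0,0,0]],[0.065,[0.02,0,0],[0,0,0]],[0.065,[0.02,0,0],[0,0,0]],[0.065,[0.012,0,0],[0,0,0]],[0.065,[0.005,0,0],[0,0,0]],[0.065,[0,0,0],[0,0,0]]]'
python3 -c "
from m import *
plan(*POCK,.028,8.2)
overlay('scene',(250,140,380,260),5,[],'pics/s9.png')"
```

```text
t: 17.47
tool_pos: [0.6004, -0.0462, 0.0354]
tool_rot: [1.102, 1.275, -1.104]
contact_force: [-0.2, 0.0, -0.0]
opening: 0.0646
t 17.47 pos [ 0.6004 -0.0462  0.0354] jaw 8.2 tilt 0.10 open 0.0646 q1 -0.20 q6 -0.34 F [-0.2  0.  -0. ]
turn about x deg 0.0 (or -180.0) shift after turn mm [ 7.4 -1.3 -0.9] | without turn [ 7.4 -1.3 -0.9]
```

View pics/s9.png

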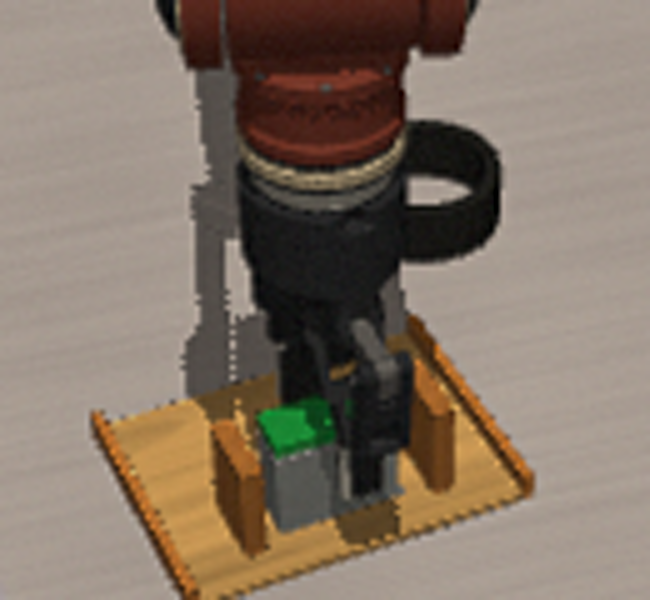

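```bash
python3 -c "
from m import *
P=[(*tr(.040,0),.037),(*tr(.013,.032),.04),(*tr(.013,-.032),.04),(*tr(.013,0),.04)]
print(((pj('scene',P)-[250,140])*5).round())"
```

```text
[[362. 500.]
 [399. 440.]
 [277. 479.]
 [339. 459.]]
```

```bash
python3 -m handwheel '[[0.065,[0.004,-0.001,0],[0,0,0]],[0.065,[0.003,0,0],[0,0,0]],[0.05,[0,0,0],[0,0,0]],[0.01,[0,0,0],[0,0,0]],[0.01,[0,0,0],[0,0,0]],[0.01,[0,0,0],[0,0,0]],[0.01,[0,0,0],[0,0,0]],[0.01,[0,0,0],[0,0,0]],[0.01,[0,0,0],[0,0,0]],[0.01,[0,0,0],[0,0,0]]]' 40
python3 -m handwheel '[[0.01,[0,0,0],[0,0,0]],[0.01,[0,0,0],[0,0,0]],[0.01,[0,0,0],[0,0,0]]]'
python3 -c "
from m import *
plan(*POCK,.028,8.2)"
```

```text
t: 18.35
tool_pos: [0.6004, -0.047, 0.0297]
tool_rot: [1.103, 1.273, -1.103]
contact_force: [-1.0, -0.1, 2.4]
opening: 0.0255
t: 18.6
tool_pos: [0.6004, -0.047, 0.0297]
tool_rot: [1.103, 1.273, -1.103]
contact_force: [0.1, -0.2, 5.4]
opening: 0.0255
t 18.60 pos [ 0.6004 -0.047   0.0297] jaw 8.2 tilt 0.05 open 0.0255 q1 -0.20 q6 -0.34 F [ 0.1 -0.2  5.4]
turn about x deg -0.0 (or 180.0) shift after turn mm [ 1.7 -1.2 -1.7] | without turn [ 1.7 -1.2 -1.7]
```

```bash
python3 -m handwheel '[[0.01,[-0.01,0,0],[0,0,0]],[0.01,[-0.02,0,0],[0,0,0]],[0.01,[-0.02,0,0],[0,0,0]],[0.01,[-0.03,0,0],[0,0,0]],[0.01,[-0.03,0,0],[0,0,0]],[0.01,[0,0,0],[0,0,0]]]'
python3 -c "
from m import *
plan(.424,.287,.0277,8.2)
overlay('scene',(250,100,380,220),5,[],'pics/s10.png')"
```

```text
t: 19.1
tool_pos: [0.6036, -0.0474, 0.1464]
tool_rot: [1.106, 1.264, -1.097]
contact_force: [2.4, -0.2, 0.4]
opening: 0.0258
t 19.10 pos [ 0.6036 -0.0474  0.1464] jaw 8.2 tilt 0.63 open 0.0258 q1 -0.20 q6 -0.34 F [ 2.4 -0.2  0.4]
turn about x deg 0.0 (or -180.0) shift after turn mm [ 116.1 -131.3 -357. ] | without turn [ 116.1 -131.2 -357. ]
```

View pics/s10.png

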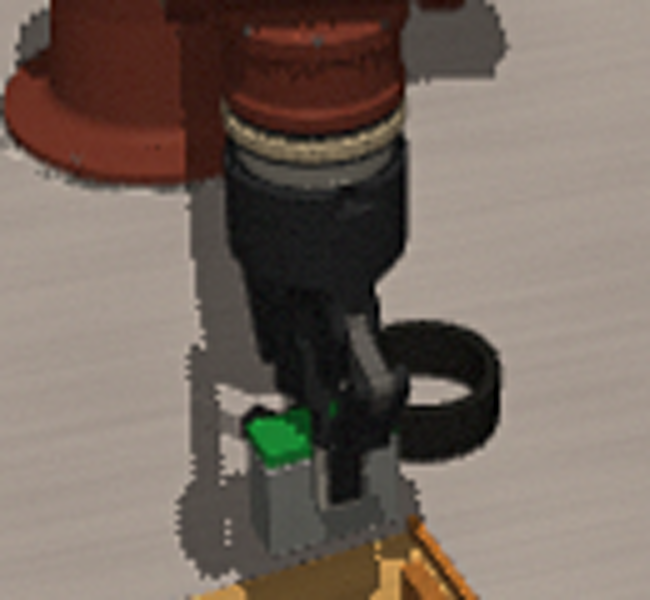

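```bash
python3 -m handwheel '[[0.01,[0,-0.005,-0.014],[0,0,0]],[0.01,[0,-0.012,-0.033],[0,0,0]],[0.01,[0,-0.012,-0.033],[0,0,0]],[0.01,[0,-0.012,-0.033],[0,0,0]],[0.01,[0,-0.012,-0.033],[0,0,0]],[0.01,[0,-0.012,-0.033],[0,0,0]],[0.01,[0,-0.012,-0.033],[0,0,0]],[0.01,[0,-0.012,-0.033],[0,0,0]],[0.01,[0,-0.012,-0.033],[0,0,0]],[0.01,[0,-0.012,-0.033],[0,0,0]]]'
python3 -m handwheel '[[0.01,[0,-0.012,-0.033],[0,0,0]],[0.01,[0,-0.007,-0.013],[0,0,0]],[0.01,[0.01,0,0],[0,0,0]],[0.01,[0.02,0,0],[0,0,0]],[0.01,[0.02,0,0],[0,0,0]],[0.01,[0.01,0,0],[0,0,0]],[0.01,[0,0,0],[0,0,0]],[0.01,[0,0,0],[0,0,0]]]'
python3 -c "
from m import *
plan(.424,.287,.0277,8.2)"
```

```text
t: 19.98
tool_pos: [0.4403, 0.2459, 0.1363]
tool_rot: [1.1, 1.276, -1.107]
contact_force: [0.9, -0.3, -2.0]
opening: 0.0256
t: 20.65
tool_pos: [0.4174, 0.2867, 0.0775]
tool_rot: [1.101, 1.275, -1.107]
contact_force: [0.2, -0.2, -0.7]
opening: 0.0255
t 20.65 pos [0.4174 0.2867 0.0775] jaw 8.2 tilt 0.20 open 0.0255 q1 0.45 q6 0.31 F [ 0.2 -0.2 -0.7]
turn about x deg -0.0 (or 180.0) shift after turn mm [49.8  6.7  0.6] | without turn [49.8  6.7  0.6]
```

```bash
python3 -m handwheel '[[0.01,[0.015,0.0055,0],[0,0,0]],[0.01,[0.015,0,0],[0,0,0]],[0.01,[0.008,0,0],[0,0,0]],[0.01,[0.004,0,0],[0,0,0]],[0.01,[0,0,0],[0,0,0]],[0.01,[0,0,0],[0,0,0]]]'
python3 -c "
from m import *
plan(.424,.287,.0277,8.2)"
```

```text
t: 21.15
tool_pos: [0.4243, 0.2886, 0.0379]
tool_rot: [1.104, 1.273, -1.102]
contact_force: [0.8, -0.2, -1.4]
opening: 0.0255
t 21.15 pos [0.4243 0.2886 0.0379] jaw 8.2 tilt 0.05 open 0.0255 q1 0.45 q6 0.31 F [ 0.8 -0.2 -1.4]
turn about x deg -0.0 (or 180.0) shift after turn mm [10.2 -0.6  1.5] | without turn [10.2 -0.6  1.5]
```

```bash
python3 -m handwheel '[[0.01,[0.004,0,0.0015],[0,0,0]],[0.01,[0.003,0,0],[0,0,0]],[0.01,[0.0025,0,0],[0,0,0]],[0.01,[0,0,0],[0,0,0]],[0.01,[0,0,0],[0,0,0]]]'
python3 -c "
from m import *
plan(.424,.287,.0277,8.2)"
```

```text
t: 21.57
tool_pos: [0.4241, 0.287, 0.0277]
tool_rot: [1.103, 1.273, -1.103]
contact_force: [0.1, -0.1, -1.9]
opening: 0.0254
t 21.57 pos [0.4241 0.287  0.0277] jaw 8.2 tilt 0.00 open 0.0254 q1 0.45 q6 0.31 F [ 0.1 -0.1 -1.9]
turn about x deg -0.0 (or 180.0) shift after turn mm [ 0.  -0.1 -0. ] | without turn [ 0.  -0.1 -0. ]
```

```bash
python3 -m handwheel '[[0.01,[0.001,0,0],[0,0,0]],[0.01,[0.001,0,0],[0,0,0]],[0.01,[0,0,0],[0,0,0]],[0.01,[0,0,0],[0,0,0]]]'

```

```text
t: 21.9
tool_pos: [0.4244, 0.2871, 0.0276]
tool_rot: [1.102, 1.274, -1.104]
contact_force: [-4.9, -3.9, 11.4]
opening: 0.0254
```

Contact. Release and rise.

```bash
python3 -m handwheel '[[0.03,[0,0,0],[0,0,0]],[0.04,[0,0,0],[0,0,0]],[0.055,[0,0,0],[0,0,0]],[0.06,[0,0,0],[0,0,0]],[0.06,[-0.01,0,0],[0,0,0]],[0.06,[-0.02,0,0],[0,0,0]],[0.06,[-0.03,0,0],[0,0,0]],[0.06,[-0.03,0,0],[0,0,0]],[0.06,[-0.03,0,0],[0,0,0]],[0.06,[-0.01,0,0],[0,0,0]]]'
python3 -c "
from m import *
plan(.585,-.268,.13,-7.7)
I=[(boxpts(.4241,.287,YAW,.026,.064,.004,.064),(0,255,255)),(boxpts(.424,.2866,np.radians(8.9),.09,.09,0,.004),(0,0,255))]
overlay('scene',(370,130,450,210),5,I,'pics/s11.png')
overlay('top',(180,210,260,290),5,I,'pics/t11.png')
cv2.imwrite('pics/c11.png',np.hstack([cv2.imread('pics/t11.png'),cv2.imread('pics/s11.png')]))
for n in ('top','scene'):
  for d in ctrl.tip_of('pack_green_mid',n)[:2]:
    print(n,d['score'],bp(n,d['centre'][::-1],.034))
"
```

```text
t: 22.73
tool_pos: [0.4266, 0.2882, 0.1618]
tool_rot: [1.109, 1.27, -1.096]
contact_force: [0.3, -0.1, 0.6]
opening: 0.0599
t 22.73 pos [0.4266 0.2882 0.1618] jaw 8.2 tilt 0.51 open 0.0599 q1 0.45 q6 0.31 F [ 0.3 -0.1  0.6]
turn about x deg 15.9 (or -164.1) shift after turn mm [ 31.  231.3 530.1] | without turn [ 31.   77.2 573.2]
top 0.74 [[0.42838902 0.29268865 0.034     ]]
scene 0.75 [[0.42725351 0.27868235 0.034     ]]
```

View pics/c11.png

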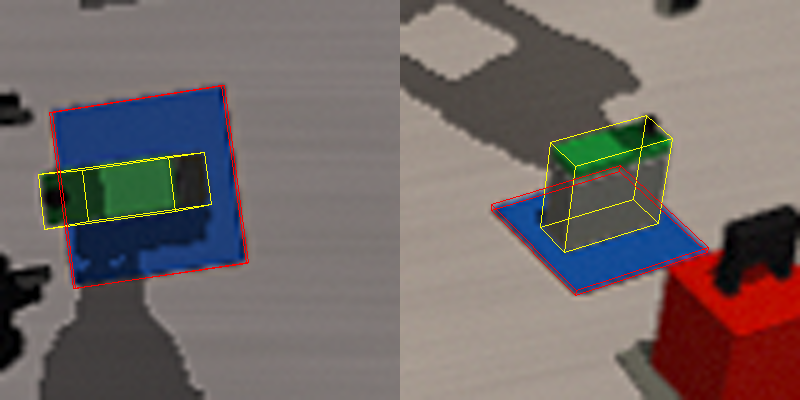

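```bash
python3 -m handwheel '[[0.06,[0,0,0],[5.3,0,0]],[0.06,[0,0,0],[5.3,0,0]],[0.06,[0,0,0],[5.3,0,0]],[0.06,[0,0.006,0.014],[0,0,0]],[0.06,[0,0.013,0.03],[0,0,0]],[0.06,[0,0.013,0.03],[0,0,0]],[0.06,[0,0.013,0.03],[0,0,0]],[0.06,[0,0.013,0.03],[0,0,0]],[0.06,[0,0.013,0.03],[0,0,0]],[0.06,[0,0.013,0.03],[0,0,0]]]'
python3 -m handwheel '[[0.06,[0,0.013,0.03],[0,0,0]],[0.06,[0,0.013,0.03],[0,0,0]],[0.06,[0,0.013,0.03],[0,0,0]],[0.06,[0,0.013,0.03],[0,0,0]],[0.06,[0,0.013,0.03],[0,0,0]],[0.06,[0,0.013,0.03],[0,0,0]],[0.06,[0,0.013,0.03],[0,0,0]],[0.06,[0,0.013,0.03],[0,0,0]],[0.06,[0,0.013,0.03],[0,0,0]],[0.06,[0,0.013,0.03],[0,0,0]]]'
python3 -m handwheel '[[0.06,[0,0.005,0.02],[0,0,0]],[0.06,[0,0,0],[0,0,0]],[0.06,[0,0,0],[0,0,0]]]'
python3 -c "
from m import *
plan(.585,-.268,.11,-7.7)"
```

```text
t: 23.77
tool_pos: [0.4798, 0.0819, 0.1527]
tool_rot: [1.305, 1.146, -1.311]
contact_force: [0.1, -0.4, -0.8]
opening: 0.06
t: 24.6
tool_pos: [0.5686, -0.2321, 0.1521]
tool_rot: [1.307, 1.148, -1.31]
contact_force: [0.9, 0.1, -0.2]
opening: 0.0599
t: 24.85
tool_pos: [0.5708, -0.2518, 0.1525]
tool_rot: [1.309, 1.147, -1.311]
contact_force: [-1.5, 0.1, 0.6]
opening: 0.0602
t 24.85 pos [ 0.5708 -0.2518  0.1525] jaw -7.8 tilt 0.30 open 0.0602 q1 -0.53 q6 -0.40 F [-1.5  0.1  0.6]
turn about x deg -0.1 (or 179.9) shift after turn mm [42.4 16.4 14.2] | without turn [42.4 16.4 14.2]
```

```bash
python3 -m handwheel '[[0.065,[0,0.016,0.014],[0,0,0]],[0.065,[0.02,0,0],[0,0,0]],[0.065,[0.02,0,0],[0,0,0]],[0.065,[0,0,0],[0,0,0]],[0.065,[0,0,0],[0,0,0]]]'
python3 -c "
from m import *
plan(.585,-.268,.026,-7.7)
overlay('scene',(190,160,270,280),5,[],'pics/s12.png')"
```

```text
t: 25.27
tool_pos: [0.5845, -0.2655, 0.1128]
tool_rot: [1.306, 1.149, -1.309]
contact_force: [0.4, -0.1, 0.8]
opening: 0.0652
t 25.27 pos [ 0.5845 -0.2655  0.1128] jaw -7.6 tilt 0.34 open 0.0652 q1 -0.54 q6 -0.41 F [ 0.4 -0.1  0.8]
turn about x deg 0.1 (or -179.9) shift after turn mm [86.8  1.3  2.6] | without turn [86.8  1.3  2.6]
```

View pics/s12.png

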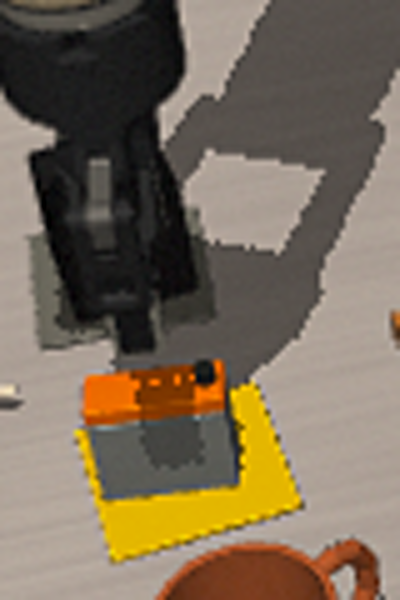

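```bash
python3 -m handwheel '[[0.065,[0.015,0.0005,0.0015],[0,0,0]],[0.065,[0.02,0,0],[0,0,0]],[0.065,[0.02,0,0],[0,0,0]],[0.065,[0.012,0,0],[0,0,0]],[0.065,[0.008,0,0],[0,0,0]],[0.065,[0,0,0],[0,0,0]],[0.065,[0,0,0],[0,0,0]]]'
python3 -c "
from m import *
plan(.585,-.268,.026,-7.7)
overlay('scene',(190,160,270,280),5,[],'pics/s13.png')"
```

```text
t: 25.9
tool_pos: [0.5867, -0.2693, 0.0409]
tool_rot: [1.308, 1.142, -1.307]
contact_force: [-0.1, -0.2, 0.5]
opening: 0.0653
t 25.90 pos [ 0.5867 -0.2693  0.0409] jaw -7.7 tilt 0.01 open 0.0653 q1 -0.55 q6 -0.41 F [-0.1 -0.2  0.5]
turn about x deg 0.0 (or -180.0) shift after turn mm [14.9 -1.9 -1.1] | without turn [14.9 -1.9 -1.1]
```

View pics/s13.png

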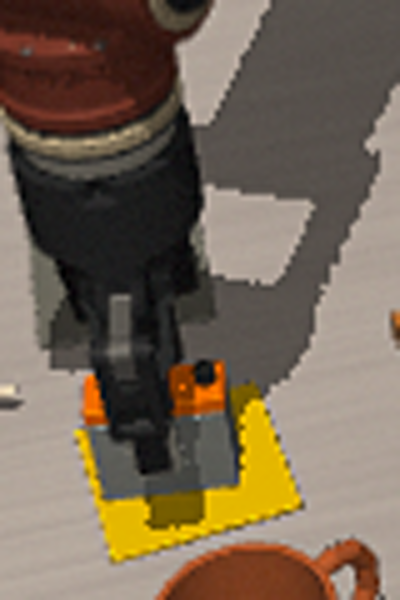

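```bash
python3 -c "
from m import *
c,s=np.cos(np.radians(-7.7)),np.sin(np.radians(-7.7))
f=lambda u,v,z:(.585+c*u-s*v,-.268+s*u+c*v,z)
P=[f(.04,0,.041),f(.04,0,.045),f(.013,.032,.04),f(.013,-.032,.04),f(.013,0,.04)]
print(((pj('scene',P)-[190,160])*5).round())"
```

```text
[[160. 480.]
 [159. 474.]
 [231. 431.]
 [ 90. 448.]
 [161. 439.]]
```

```bash
python3 -m handwheel '[[0.065,[0.008,-0.0015,-0.003],[0,0,0]],[0.065,[0.005,0,0],[0,0,0]],[0.05,[0,0,0],[0,0,0]],[0.01,[0,0,0],[0,0,0]],[0.01,[0,0,0],[0,0,0]],[0.01,[0,0,0],[0,0,0]],[0.01,[0,0,0],[0,0,0]],[0.01,[0,0,0],[0,0,0]],[0.01,[0,0,0],[0,0,0]],[0.01,[0,0,0],[0,0,0]]]' 40
python3 -m handwheel '[[0.01,[0,0,0],[0,0,0]],[0.01,[0,0,0],[0,0,0]]]'
python3 -m handwheel '[[0.01,[-0.01,0,0],[0,0,0]],[0.01,[-0.02,0,0],[-5.3,0,0]],[0.01,[-0.02,0,0],[-5.3,0,0]],[0.01,[-0.02,0,0],[-5.3,0,0]],[0.01,[-0.02,0,0],[0,0,0]],[0.01,[0,0,0],[0,0,0]]]'
python3 -c "
from m import *
plan(*POCK,.04,8.2)
overlay('scene',(170,130,290,250),5,[],'pics/s14.png')"
```

```text
t: 26.78
tool_pos: [0.5856, -0.2663, 0.0279]
tool_rot: [1.308, 1.142, -1.307]
contact_force: [-0.4, 0.5, 0.0]
opening: 0.0256
t: 26.95
tool_pos: [0.5856, -0.2663, 0.0279]
tool_rot: [1.308, 1.142, -1.307]
contact_force: [-0.6, -0.7, 1.5]
opening: 0.0256
t: 27.45
tool_pos: [0.588, -0.2676, 0.1234]
tool_rot: [1.103, 1.265, -1.1]
contact_force: [-0.1, -0.8, -0.7]
opening: 0.0254
t 27.45 pos [ 0.588  -0.2676  0.1234] jaw 8.2 tilt 0.49 open 0.0254 q1 -0.54 q6 -0.69 F [-0.1 -0.8 -0.7]
turn about x deg -0.0 (or 180.0) shift after turn mm [  82.5   42.  -218.7] | without turn [  82.5   42.  -218.7]
```

View pics/s14.png

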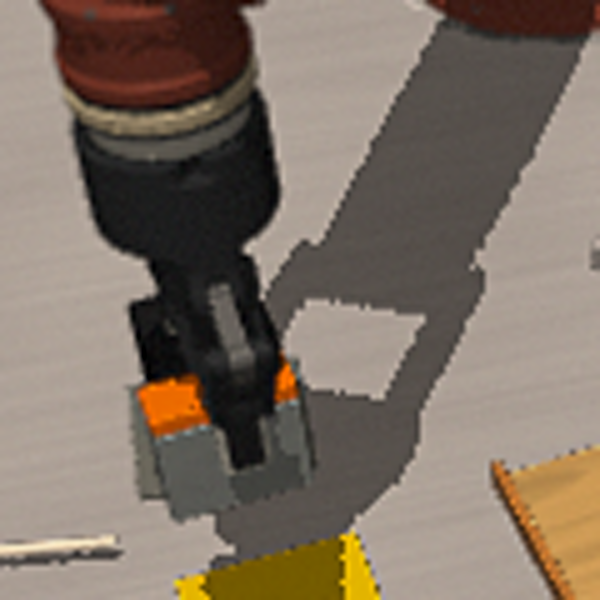

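```bash
sed -i 's/^POCK=.*/POCK=(.5998,-.0463); YAW=np.radians(8.2)/' m.py; python3 -m handwheel '[[0.01,[-0.02,0.002,-0.01],[0,0,0]],[0.01,[-0.01,0.005,-0.026],[0,0,0]],[0.01,[0,0.005,-0.026],[0,0,0]],[0.01,[0,0.005,-0.026],[0,0,0]],[0.01,[0,0.005,-0.026],[0,0,0]],[0.01,[0,0.005,-0.026],[0,0,0]],[0.01,[0,0.005,-0.026],[0,0,0]],[0.01,[0,0.005,-0.026],[0,0,0]],[0.01,[0,0.005,-0.026],[0,0,0]],[0.01,[0,0,0],[0,0,0]]]'
python3 -c "
from m import *
plan(*POCK,.0299,8.2)"
```

```text
t: 28.33
tool_pos: [0.5946, -0.04, 0.1453]
tool_rot: [1.101, 1.28, -1.101]
contact_force: [-0.5, -1.0, -1.7]
opening: 0.0253
t 28.33 pos [ 0.5946 -0.04    0.1453] jaw 8.4 tilt 0.27 open 0.0253 q1 -0.19 q6 -0.34 F [-0.5 -1.  -1.7]
turn about x deg 0.2 (or -179.8) shift after turn mm [115.4   4.7   7.4] | without turn [115.4   4.6   7.4]
```

```bash
python3 -m handwheel '[[0.01,[0.01,0.0045,0.007],[0,0,0]],[0.01,[0.02,0,0],[0,0,0]],[0.01,[0.02,0,0],[0,0,0]],[0.01,[0,0,0],[0,0,0]],[0.01,[0,0,0],[0,0,0]],[0.01,[0,0,0],[0,0,0]]]'
python3 -c "
from m import *
plan(*POCK,.0299,8.2)
overlay('scene',(250,100,380,260),4,[],'pics/s15.png')"
```

```text
t: 28.83
tool_pos: [0.6015, -0.0515, 0.0975]
tool_rot: [1.104, 1.273, -1.104]
contact_force: [-0.5, 0.6, -0.5]
opening: 0.0257
t 28.83 pos [ 0.6015 -0.0515  0.0975] jaw 8.1 tilt 0.02 open 0.0257 q1 -0.21 q6 -0.35 F [-0.5  0.6 -0.5]
turn about x deg -0.1 (or 179.9) shift after turn mm [67.6 -0.9 -5.4] | without turn [67.6 -0.9 -5.4]
```

View pics/s15.png

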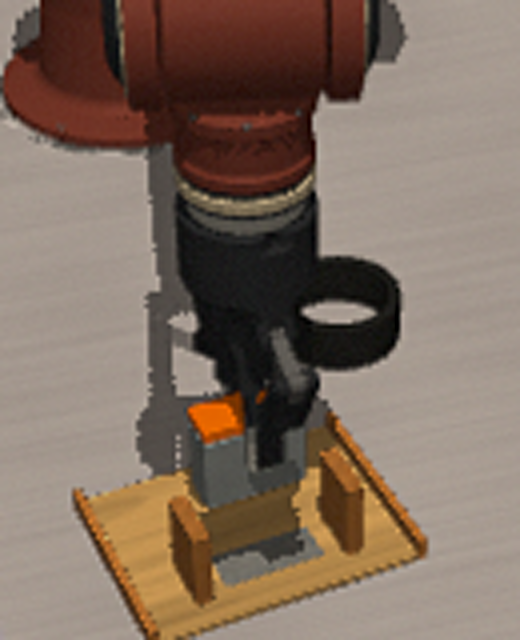

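```bash
python3 -m handwheel '[[0.01,[0,-0.001,-0.0054],[0,0,0]],[0.01,[0.01,0,0],[0,0,0]],[0.01,[0.015,0,0],[0,0,0]],[0.01,[0.015,0,0],[0,0,0]],[0.01,[0.01,0,0],[0,0,0]],[0.01,[0.005,0,0],[0,0,0]],[0.01,[0,0,0],[0,0,0]],[0.01,[0,0,0],[0,0,0]]]'
python3 -c "
from m import *
plan(*POCK,.0299,8.2)"
```

```text
t: 29.55
tool_pos: [0.5998, -0.0454, 0.0429]
tool_rot: [1.103, 1.273, -1.103]
contact_force: [0.4, 0.3, -1.6]
opening: 0.025
t 29.55 pos [ 0.5998 -0.0454  0.0429] jaw 8.2 tilt 0.01 open 0.0250 q1 -0.20 q6 -0.34 F [ 0.4  0.3 -1.6]
turn about x deg 0.0 (or -180.0) shift after turn mm [13.  -0.1  0.8] | without turn [13.  -0.1  0.8]
```

```bash
python3 -m handwheel '[[0.01,[0.005,0,0.001],[0,0,0]],[0.01,[0.004,0,0],[0,0,0]],[0.01,[0.003,0,0],[0,0,0]],[0.01,[0,0,0],[0,0,0]],[0.01,[0,0,0],[0,0,0]]]'
python3 -m handwheel '[[0.01,[0.0015,0,0],[0,0,0]],[0.01,[0,0,0],[0,0,0]],[0.01,[0,0,0],[0,0,0]]]'
python3 -c "
from m import *
plan(*POCK,.0299,8.2)"
```

```text
t: 29.97
tool_pos: [0.5997, -0.0464, 0.0305]
tool_rot: [1.103, 1.274, -1.103]
contact_force: [-0.0, 0.7, -1.5]
opening: 0.0256
t: 30.22
tool_pos: [0.6003, -0.0466, 0.0299]
tool_rot: [1.103, 1.272, -1.102]
contact_force: [0.2, -0.5, 1.8]
opening: 0.0257
t 30.22 pos [ 0.6003 -0.0466  0.0299] jaw 8.2 tilt 0.07 open 0.0257 q1 -0.20 q6 -0.34 F [ 0.2 -0.5  1.8]
turn about x deg 0.0 (or -180.0) shift after turn mm [ 0.  -0.5 -0.3] | without turn [ 0.  -0.5 -0.3]
```

Touching. Release and rise; check it in the pictures on the way to the amplifier.

```bash
python3 -m handwheel '[[0.03,[0,0,0],[0,0,0]],[0.04,[0,0,0],[0,0,0]],[0.055,[0,0,0],[0,0,0]],[0.06,[0,0,0],[0,0,0]],[0.06,[-0.01,0,0],[0,0,0]],[0.06,[-0.02,0,0],[0,0,0]],[0.06,[-0.03,0,0],[0,0,0]],[0.06,[-0.03,0,0],[0,0,0]],[0.06,[-0.03,0,0],[0,0,0]],[0.06,[-0.02,0,0],[0,0,0]]]'
python3 -c "
from m import *
plan(.4313,-.2756,.15,8.2)"
```

```text
t: 31.05
tool_pos: [0.601, -0.0466, 0.1737]
tool_rot: [1.104, 1.269, -1.1]
contact_force: [0.9, 0.4, 0.5]
opening: 0.0605
t 31.05 pos [ 0.601  -0.0466  0.1737] jaw 8.2 tilt 0.28 open 0.0605 q1 -0.20 q6 -0.34 F [0.9 0.4 0.5]
turn about x deg 0.0 (or -180.0) shift after turn mm [  23.1 -200.8  202.4] | without turn [  23.1 -200.8  202.4]
```

```bash
python3 -m handwheel '[[0.06,[0,-0.01,0.01],[0,0,0]],[0.06,[0,-0.024,0.024],[0,0,0]],[0.06,[0,-0.024,0.024],[0,0,0]],[0.06,[0,-0.024,0.024],[0,0,0]],[0.06,[0,-0.024,0.024],[0,0,0]],[0.06,[0,-0.024,0.024],[0,0,0]],[0.06,[0,-0.024,0.024],[0,0,0]],[0.06,[0,-0.024,0.024],[0,0,0]],[0.06,[0,-0.022,0.024],[0,0,0]],[0.06,[0,0,0],[0,0,0]]]'
python3 -c "
from m import *
plan(.4313,-.2756,.0822,8.2)
I=items()[:4]
overlay('scene',(255,160,375,270),5,I,'pics/s16.png')
overlay('top',(290,145,400,225),5,I,'pics/t16.png')"
```

```text
t: 31.88
tool_pos: [0.4273, -0.2785, 0.1689]
tool_rot: [1.105, 1.271, -1.109]
contact_force: [1.0, 0.6, 0.7]
opening: 0.0603
t 31.88 pos [ 0.4273 -0.2785  0.1689] jaw 7.9 tilt 0.14 open 0.0603 q1 -0.72 q6 -0.86 F [1.  0.6 0.7]
turn about x deg -0.3 (or 179.7) shift after turn mm [86.6  4.5 -2.4] | without turn [86.6  4.5 -2.5]
```

View pics/s16.png

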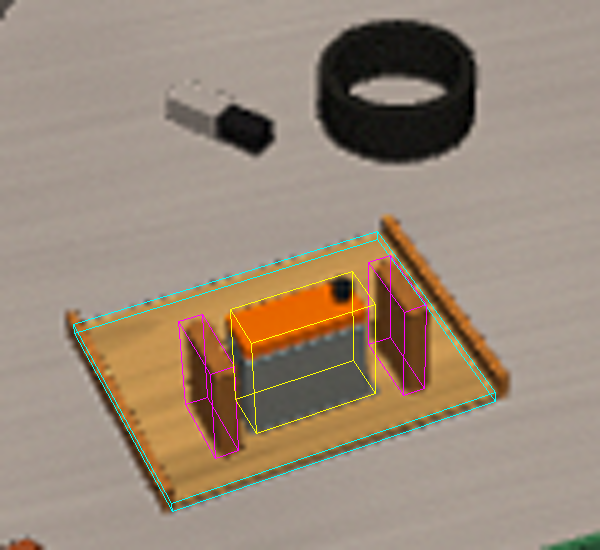

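View pics/t16.png

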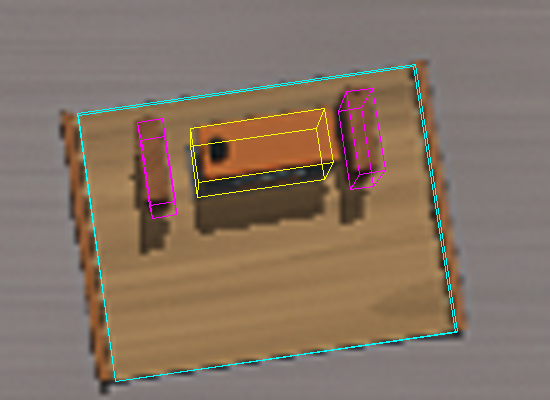

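```bash
python3 -m handwheel '[[0.06,[0,0.0045,-0.0025],[0,0,0]],[0.06,[0.02,0,0],[0,0,0]],[0.06,[0.02,0,0],[0,0,0]],[0.06,[0,0,0],[0,0,0]],[0.06,[0,0,0],[0,0,0]]]'
python3 -c "
from m import *
plan(.4313,-.2756,.0822,8.2)"
```

```text
t: 32.4
tool_pos: [0.4346, -0.27, 0.1279]
tool_rot: [1.102, 1.278, -1.102]
contact_force: [0.6, 0.4, 1.1]
opening: 0.0599
t 32.40 pos [ 0.4346 -0.27    0.1279] jaw 8.3 tilt 0.19 open 0.0599 q1 -0.70 q6 -0.85 F [0.6 0.4 1.1]
turn about x deg 0.1 (or -179.9) shift after turn mm [45.7 -4.   5.2] | without turn [45.7 -4.   5.2]
```

```bash
python3 -m handwheel '[[0.06,[0,-0.003,0.004],[0,0,0]],[0.06,[0,0,0],[0,0,0]],[0.06,[0,0,0],[0,0,0]],[0.06,[0,0,0],[0,0,0]]]'
python3 -c "
from m import *
plan(.4313,-.2756,.0822,8.2)"
```

```text
t: 32.73
tool_pos: [0.4329, -0.2766, 0.1303]
tool_rot: [1.103, 1.272, -1.103]
contact_force: [0.0, -0.3, 0.6]
opening: 0.06
t 32.73 pos [ 0.4329 -0.2766  0.1303] jaw 8.2 tilt 0.11 open 0.0600 q1 -0.71 q6 -0.86 F [ 0.  -0.3  0.6]
turn about x deg -0.0 (or 180.0) shift after turn mm [48.1 -1.5 -1.3] | without turn [48.1 -1.5 -1.3]
```

```bash
python3 -m handwheel '[[0.06,[0.02,-0.001,-0.001],[0,0,0]],[0.06,[0.018,0,0],[0,0,0]],[0.06,[0.010,0,0],[0,0,0]],[0.06,[0,0,0],[0,0,0]],[0.06,[0,0,0],[0,0,0]]]'
python3 -c "
from m import *
plan(.4313,-.2756,.0822,8.2)"
```

```text
t: 33.15
tool_pos: [0.431, -0.2752, 0.081]
tool_rot: [1.103, 1.274, -1.103]
contact_force: [0.0, -0.8, 0.3]
opening: 0.0602
t 33.15 pos [ 0.431  -0.2752  0.081 ] jaw 8.2 tilt 0.05 open 0.0602 q1 -0.71 q6 -0.86 F [ 0.  -0.8  0.3]
turn about x deg -0.0 (or 180.0) shift after turn mm [-1.2  0.2  0.4] | without turn [-1.2  0.2  0.4]
```

```bash
python3 -m handwheel '[[0.05,[-0.001,0,0],[0,0,0]],[0.02,[0,0,0],[0,0,0]],[0.02,[0,0,0],[0,0,0]],[0.02,[0,0,0],[0,0,0]],[0.02,[0,0,0],[0,0,0]],[0.02,[0,0,0],[0,0,0]],[0.02,[0,0,0],[0,0,0]],[0.02,[0,0,0],[0,0,0]]]' 50
python3 -c "
from m import *
plan(.4313,-.2756,.0822,8.2)"
python3 -m handwheel '[[0.02,[-0.01,0,0],[0,0,0]],[0.02,[-0.02,0,0],[0,0,0]],[0.02,[-0.03,0,0],[0,0,0]],[0.02,[-0.03,0,0],[0,0,0]],[0.02,[0,0,0],[0,0,0]],[0.02,[0,0,0],[0,0,0]]]'
python3 -c "
from m import *
plan(.5492,-.0922,.0842,8.2)"
```

```text
t: 33.82
tool_pos: [0.4319, -0.2762, 0.0839]
tool_rot: [1.102, 1.271, -1.103]
contact_force: [-2.8, 0.6, 5.4]
opening: 0.0349
t 33.82 pos [ 0.4319 -0.2762  0.0839] jaw 8.2 tilt 0.13 open 0.0349 q1 -0.71 q6 -0.86 F [-2.8  0.6  5.4]
turn about x deg -0.0 (or 180.0) shift after turn mm [ 1.7 -0.5 -0.7] | without turn [ 1.7 -0.5 -0.7]
t: 34.32
tool_pos: [0.4322, -0.276, 0.1743]
tool_rot: [1.103, 1.269, -1.102]
contact_force: [-0.0, 0.5, -3.9]
opening: 0.0347
t 34.32 pos [ 0.4322 -0.276   0.1743] jaw 8.2 tilt 0.25 open 0.0347 q1 -0.71 q6 -0.86 F [-0.   0.5 -3.9]
turn about x deg 0.0 (or -180.0) shift after turn mm [  90.   141.8 -165.5] | without turn [  90.   141.8 -165.5]
```

```bash
python3 -m handwheel '[[0.02,[0,0.008,-0.01],[0,0,0]],[0.02,[0,0.019,-0.022],[0,0,0]],[0.02,[0,0.019,-0.022],[0,0,0]],[0.02,[0,0.019,-0.022],[0,0,0]],[0.02,[0,0.019,-0.022],[0,0,0]],[0.02,[0,0.019,-0.022],[0,0,0]],[0.02,[0,0.019,-0.022],[0,0,0]],[0.02,[0,0.0198,-0.0225],[0,0,0]],[0.02,[0,0,0],[0,0,0]],[0.02,[0,0,0],[0,0,0]]]'
python3 -c "
from m import *
plan(.5495,-.0928,.0859,8.2)"
```

```text
t: 35.15
tool_pos: [0.5471, -0.09, 0.1692]
tool_rot: [1.1, 1.28, -1.103]
contact_force: [-0.3, -0.4, -2.3]
opening: 0.0351
t 35.15 pos [ 0.5471 -0.09    0.1692] jaw 8.4 tilt 0.30 open 0.0351 q1 -0.30 q6 -0.44 F [-0.3 -0.4 -2.3]
turn about x deg 0.2 (or -179.8) shift after turn mm [83.3  2.4  3.4] | without turn [83.3  2.4  3.4]
```

```bash
python3 -m handwheel '[[0.02,[0.01,0.0015,0.002],[0,0,0]],[0.02,[0.02,0,0],[0,0,0]],[0.02,[0.02,0,0],[0,0,0]],[0.02,[0.015,0,0],[0,0,0]],[0.02,[0,0,0],[0,0,0]],[0.02,[0,0,0],[0,0,0]]]'
python3 -c "
from m import *
plan(.5495,-.0928,.0859,8.2)"
```

```text
t: 35.65
tool_pos: [0.548, -0.0944, 0.1048]
tool_rot: [1.103, 1.277, -1.106]
contact_force: [-0.6, 0.0, -2.3]
opening: 0.0351
t 35.65 pos [ 0.548  -0.0944  0.1048] jaw 8.1 tilt 0.26 open 0.0351 q1 -0.30 q6 -0.45 F [-0.6  0.  -2.3]
turn about x deg -0.1 (or 179.9) shift after turn mm [18.9  1.8 -1.3] | without turn [18.9  1.8 -1.3]
```

```bash
python3 -m handwheel '[[0.02,[0.006,0.0015,-0.0013],[0,0,0]],[0.02,[0.004,0,0],[0,0,0]],[0.02,[0.002,0,0],[0,0,0]],[0.02,[0,0,0],[0,0,0]],[0.02,[0,0,0],[0,0,0]]]'
python3 -c "
from m import *
plan(.5495,-.0928,.0859,8.2)"
```

```text
t: 36.07
tool_pos: [0.5513, -0.0926, 0.0955]
tool_rot: [1.103, 1.273, -1.103]
contact_force: [0.4, -0.1, -3.3]
opening: 0.0347
t 36.07 pos [ 0.5513 -0.0926  0.0955] jaw 8.2 tilt 0.03 open 0.0347 q1 -0.30 q6 -0.44 F [ 0.4 -0.1 -3.3]
turn about x deg 0.0 (or -180.0) shift after turn mm [ 9.6 -1.9 -0.1] | without turn [ 9.6 -1.9 -0.1]
```

```bash
python3 -m handwheel '[[0.02,[0.004,-0.0018,0],[0,0,0]],[0.02,[0.003,0,0],[0,0,0]],[0.02,[0.002,0,0],[0,0,0]],[0.02,[0,0,0],[0,0,0]],[0.02,[0,0,0],[0,0,0]]]'
python3 -c "
from m import *
plan(.5495,-.0928,.0859,8.2)"
```

```text
t: 36.48
tool_pos: [0.5494, -0.0928, 0.0861]
tool_rot: [1.103, 1.273, -1.103]
contact_force: [1.1, 0.7, -2.8]
opening: 0.0348
t 36.48 pos [ 0.5494 -0.0928  0.0861] jaw 8.2 tilt 0.01 open 0.0348 q1 -0.30 q6 -0.44 F [ 1.1  0.7 -2.8]
turn about x deg 0.0 (or -180.0) shift after turn mm [0.2 0.1 0. ] | without turn [0.2 0.1 0. ]
```

```bash
python3 -m handwheel '[[0.02,[0.001,0,0],[0,0,0]],[0.02,[0,0,0],[0,0,0]],[0.02,[0,0,0],[0,0,0]]]'
python3 -m handwheel '[[0.04,[0,0,0],[0,0,0]],[0.05,[0,0,0],[0,0,0]],[0.06,[0,0,0],[0,0,0]],[0.06,[0,0,0],[0,0,0]],[0.06,[-0.01,0,0],[0,0,0]],[0.06,[-0.02,0,0],[0,0,0]],[0.06,[-0.03,0,0],[0,0,0]],[0.06,[-0.02,0,0],[0,0,0]],[0.06,[0,0,0],[0,0,0]],[0.06,[0,0,0],[0,0,0]]]'
python3 -c "
from m import *
plan(.5744,.2925,.15,8.2)"
```

```text
t: 36.73
tool_pos: [0.5496, -0.0928, 0.086]
tool_rot: [1.103, 1.273, -1.103]
contact_force: [-3.6, 0.8, 3.8]
opening: 0.0347
t: 37.57
tool_pos: [0.5507, -0.0932, 0.1678]
tool_rot: [1.104, 1.269, -1.101]
contact_force: [-0.1, -0.5, -0.8]
opening: 0.0596
t 37.57 pos [ 0.5507 -0.0932  0.1678] jaw 8.2 tilt 0.26 open 0.0596 q1 -0.30 q6 -0.44 F [-0.1 -0.5 -0.8]
turn about x deg 0.0 (or -180.0) shift after turn mm [  17.4   78.4 -378.4] | without turn [  17.4   78.4 -378.4]
```

```bash
python3 -m handwheel '[[0.06,[0,0.003,-0.016],[0,0,0]],[0.06,[0,0.008,-0.038],[0,0,0]],[0.06,[0,0.008,-0.038],[0,0,0]],[0.06,[0,0.008,-0.038],[0,0,0]],[0.06,[0,0.008,-0.038],[0,0,0]],[0.06,[0,0.008,-0.038],[0,0,0]],[0.06,[0,0.008,-0.038],[0,0,0]],[0.06,[0,0.008,-0.038],[0,0,0]],[0.06,[0,0.008,-0.038],[0,0,0]],[0.06,[0,0.008,-0.038],[0,0,0]]]'
python3 -m handwheel '[[0.06,[0,0.003,-0.02],[0,0,0]],[0.06,[0,0,0],[0,0,0]],[0.06,[0,0,0],[0,0,0]]]'
python3 -c "
from m import *
plan(.5744,.2925,.15,8.2)
a=(.5494,-.0928)
I=items()[:4]+[(boxpts(*a,YAW,.064,.064,.006,.076),(0,255,255))]
overlay('scene',(255,160,375,270),5,I,'pics/s17.png')
overlay('top',(290,145,400,225),5,I,'pics/t17.png')"
```

```text
t: 38.4
tool_pos: [0.5714, 0.2739, 0.1634]
tool_rot: [1.101, 1.275, -1.105]
contact_force: [1.1, -0.0, 0.1]
opening: 0.0601
t: 38.65
tool_pos: [0.5716, 0.293, 0.1634]
tool_rot: [1.099, 1.275, -1.104]
contact_force: [0.0, -1.0, 0.2]
opening: 0.0599
t 38.65 pos [0.5716 0.293  0.1634] jaw 8.3 tilt 0.17 open 0.0599 q1 0.36 q6 0.21 F [ 0.  -1.   0.2]
turn about x deg 0.1 (or -179.9) shift after turn mm [13.4  2.7  0.9] | without turn [13.4  2.7  0.9]
```

View pics/s17.png

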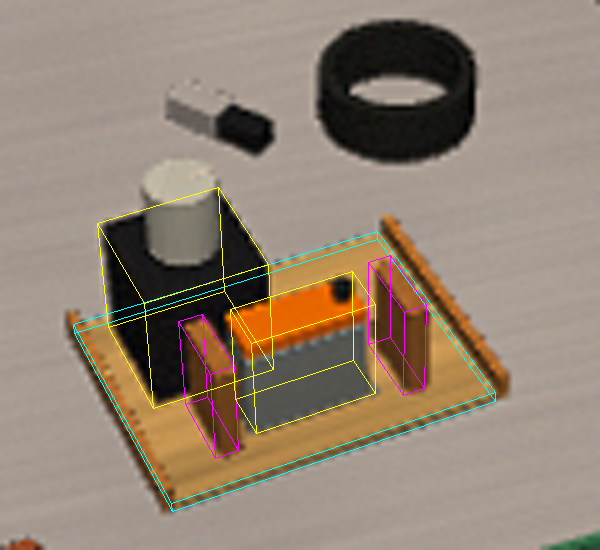

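View pics/t17.png

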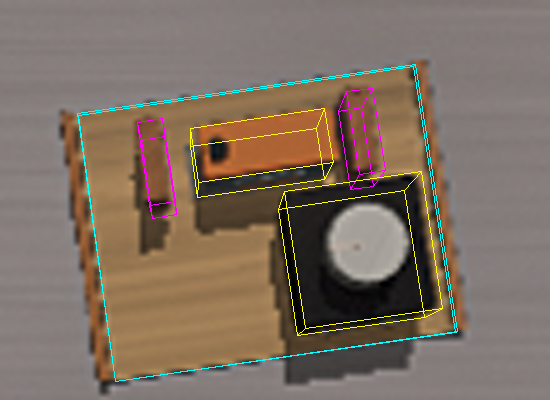

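```bash
cat >> m.py <<'E'
def shift(n,box):
    a=cv2.imread(f'pics/{n}0.png'); b=np.ascontiguousarray(ctrl.get_image(n)[:,:,::-1]); x0,y0,x1,y1=box
    best=cv2.matchTemplate(cv2.resize(b,None,fx=4,fy=4,interpolation=cv2.INTER_CUBIC)[(y0-8)*4:(y1+8)*4,(x0-8)*4:(x1+8)*4],cv2.resize(a,None,fx=4,fy=4,interpolation=cv2.INTER_CUBIC)[y0*4:y1*4,x0*4:x1*4],cv2.TM_CCOEFF_NORMED)
    _,v,_,l=cv2.minMaxLoc(best); return round(v,3),(l[0]/4-8,l[1]/4-8)
E
python3 -c "
from m import *
print(shift('top',(350,180,378,210)),shift('scene',(278,190,305,212)))"
```

```text
(0.994, (0.0, -0.25)) (0.993, (0.0, 0.0))
```

Amplifier is back to within ~1 mm. Now the loudspeaker.

```bash
python3 -m handwheel '[[0.06,[0.01,0.002,0.0005],[0,0,0]],[0.06,[0.02,0,0],[0,0,0]],[0.06,[0.01,0,0],[0,0,0]],[0.06,[0,0,0],[0,0,0]],[0.06,[0,0,0],[0,0,0]],[0.06,[0,0,0],[0,0,0]]]'
python3 -c "
from m import *
plan(.5744,.2925,.0885,8.2)"
```

```text
t: 39.35
tool_pos: [0.5751, 0.2921, 0.1257]
tool_rot: [1.104, 1.273, -1.103]
contact_force: [0.7, 0.2, 0.6]
opening: 0.0598
t 39.35 pos [0.5751 0.2921 0.1257] jaw 8.2 tilt 0.04 open 0.0598 q1 0.35 q6 0.21 F [0.7 0.2 0.6]
turn about x deg -0.0 (or 180.0) shift after turn mm [37.2 -0.7 -0.5] | without turn [37.2 -0.7 -0.5]
```

```bash
python3 -m handwheel '[[0.06,[0.015,-0.0005,-0.0005],[0,0,0]],[0.06,[0.015,0,0],[0,0,0]],[0.06,[0.008,0,0],[0,0,0]],[0.06,[0,0,0],[0,0,0]],[0.04,[0,0,0],[0,0,0]],[0.0,[0,0,0],[0,0,0]],[0.0,[0,0,0],[0,0,0]],[0.0,[0,0,0],[0,0,0]],[0.0,[0,0,0],[0,0,0]],[0.0,[0,0,0],[0,0,0]]]' 50
python3 -m handwheel '[[0.0,[0,0,0],[0,0,0]],[0.0,[0,0,0],[0,0,0]],[0.0,[0,0,0],[0,0,0]]]'
python3 -c "
from m import *
plan(.5744,.2925,.0885,8.2)"
python3 -m handwheel '[[0.0,[-0.01,0,0],[0,0,0]],[0.0,[-0.02,0,0],[0,0,0]],[0.0,[-0.03,0,0],[0,0,0]],[0.0,[-0.03,0,0],[0,0,0]],[0.0,[0,0,0],[0,0,0]],[0.0,[0,0,0],[0,0,0]]]'
python3 -c "
from m import *
plan(.5389,-.0166,.0904,8.2)"
```

```text
t: 40.18
tool_pos: [0.5746, 0.2928, 0.088]
tool_rot: [1.104, 1.273, -1.102]
contact_force: [0.5, -0.5, 1.5]
opening: 0.013
t: 40.43
tool_pos: [0.5746, 0.2928, 0.088]
tool_rot: [1.104, 1.273, -1.102]
contact_force: [-1.4, -0.1, 4.5]
opening: 0.0131
t 40.43 pos [0.5746 0.2928 0.088 ] jaw 8.2 tilt 0.07 open 0.0131 q1 0.36 q6 0.21 F [-1.4 -0.1  4.5]
turn about x deg -0.0 (or 180.0) shift after turn mm [-0.5 -0.2  0.3] | without turn [-0.5 -0.2  0.3]
t: 40.93
tool_pos: [0.5752, 0.293, 0.1794]
tool_rot: [1.106, 1.271, -1.1]
contact_force: [-0.5, 0.4, -3.3]
opening: 0.0129
t 40.93 pos [0.5752 0.293  0.1794] jaw 8.2 tilt 0.23 open 0.0129 q1 0.36 q6 0.21 F [-0.5  0.4 -3.3]
turn about x deg -0.0 (or 180.0) shift after turn mm [ 88.4 -80.4 301.4] | without turn [ 88.4 -80.4 301.4]
```

```bash
python3 -m handwheel '[[0.0,[0,-0.004,0.015],[0,0,0]],[0.0,[0,-0.009,0.033],[0,0,0]],[0.0,[0,-0.009,0.033],[0,0,0]],[0.0,[0,-0.009,0.033],[0,0,0]],[0.0,[0,-0.009,0.033],[0,0,0]],[0.0,[0,-0.009,0.033],[0,0,0]],[0.0,[0,-0.009,0.033],[0,0,0]],[0.0,[0,-0.009,0.033],[0,0,0]],[0.0,[0,-0.008,0.033],[0,0,0]],[0.0,[0,-0.004,0.018],[0,0,0]]]'
python3 -m handwheel '[[0.0,[0,0,0],[0,0,0]],[0.0,[0,0,0],[0,0,0]],[0.0,[0,0,0],[0,0,0]]]'
python3 -c "
from m import *
plan(.5389,-.0163,.090,8.2)"
```

```text
t: 41.77
tool_pos: [0.5355, -0.016, 0.1739]
tool_rot: [1.102, 1.276, -1.109]
contact_force: [-0.0, 0.5, -2.1]
opening: 0.013
t: 42.02
tool_pos: [0.537, -0.0122, 0.1752]
tool_rot: [1.103, 1.277, -1.105]
contact_force: [-0.7, 0.1, -2.5]
opening: 0.0134
t 42.02 pos [ 0.537  -0.0122  0.1752] jaw 8.2 tilt 0.21 open 0.0134 q1 -0.16 q6 -0.30 F [-0.7  0.1 -2.5]
turn about x deg -0.0 (or 180.0) shift after turn mm [85.2  1.6  4.4] | without turn [85.2  1.6  4.4]
```

```bash
python3 -m handwheel '[[0.0,[0.01,0.001,0.003],[0,0,0]],[0.0,[0.02,0,0],[0,0,0]],[0.0,[0.02,0,0],[0,0,0]],[0.0,[0.015,0,0],[0,0,0]],[0.0,[0,0,0],[0,0,0]],[0.0,[0,0,0],[0,0,0]],[0.0,[0,0,0],[0,0,0]]]'
python3 -c "
from m import *
plan(.5389,-.0163,.090,8.2)"
```

```text
t: 42.6
tool_pos: [0.5403, -0.0149, 0.1127]
tool_rot: [1.103, 1.273, -1.102]
contact_force: [0.2, 0.3, -3.2]
opening: 0.0134
t 42.60 pos [ 0.5403 -0.0149  0.1127] jaw 8.3 tilt 0.05 open 0.0134 q1 -0.17 q6 -0.31 F [ 0.2  0.3 -3.2]
turn about x deg 0.1 (or -179.9) shift after turn mm [22.7 -1.6  1.2] | without turn [22.7 -1.6  1.2]
```

```bash
python3 -m handwheel '[[0.0,[0.008,-0.001,0.0012],[0,0,0]],[0.0,[0.006,0,0],[0,0,0]],[0.0,[0.003,0,0],[0,0,0]],[0.0,[0,0,0],[0,0,0]],[0.0,[0,0,0],[0,0,0]]]'
python3 -c "
from m import *
plan(.5389,-.0163,.090,8.2)"
```

```text
t: 43.02
tool_pos: [0.5387, -0.0167, 0.0949]
tool_rot: [1.103, 1.274, -1.104]
contact_force: [-0.5, 0.1, -3.1]
opening: 0.0129
t 43.02 pos [ 0.5387 -0.0167  0.0949] jaw 8.2 tilt 0.03 open 0.0129 q1 -0.17 q6 -0.31 F [-0.5  0.1 -3.1]
turn about x deg -0.0 (or 180.0) shift after turn mm [ 4.9  0.3 -0.4] | without turn [ 4.9  0.3 -0.4]
```

```bash
python3 -m handwheel '[[0.0,[0.003,0,0],[0,0,0]],[0.0,[0.002,0,0],[0,0,0]],[0.0,[0.0005,0,0],[0,0,0]],[0.0,[0,0,0],[0,0,0]],[0.0,[0,0,0],[0,0,0]]]'
python3 -c "
from m import *
plan(.5389,-.0163,.090,8.2)"
```

```text
t: 43.43
tool_pos: [0.5391, -0.0168, 0.09]
tool_rot: [1.103, 1.273, -1.103]
contact_force: [-1.2, -0.3, -0.2]
opening: 0.0131
t 43.43 pos [ 0.5391 -0.0168  0.09  ] jaw 8.2 tilt 0.03 open 0.0131 q1 -0.17 q6 -0.31 F [-1.2 -0.3 -0.2]
turn about x deg -0.0 (or 180.0) shift after turn mm [ 0.  -0.2 -0.5] | without turn [ 0.  -0.2 -0.5]
```

```bash
python3 -m handwheel '[[0.02,[0,0,0],[0,0,0]],[0.03,[0,0,0],[0,0,0]],[0.05,[0,0,0],[0,0,0]],[0.06,[0,0,0],[0,0,0]],[0.06,[0,0,0],[0,0,0]],[0.06,[-0.01,0,0],[0,0,0]],[0.06,[-0.02,0,0],[0,0,0]],[0.06,[-0.03,0,0],[0,0,0]],[0.06,[-0.03,0,0],[0,0,0]],[0.06,[-0.02,0,0],[0,0,0]]]'
python3 -m handwheel '[[0.06,[0,-0.03,-0.01],[0,0,0]],[0.06,[0,-0.03,-0.03],[0,0,0]],[0.06,[0,-0.03,-0.03],[0,0,0]],[0.06,[0,-0.03,-0.03],[0,0,0]],[0.06,[0,-0.01,-0.03],[0,0,0]],[0.06,[0,0,-0.03],[0,0,0]],[0.06,[0,0,-0.03],[0,0,0]],[0.06,[0,0,0],[0,0,0]],[0.06,[0,0,0],[0,0,0]],[0.06,[0,0,0],[0,0,0]]]'
python3 -c "
from m import *
for nm,b,c in(('amp',(350,180,378,210),(278,190,305,212)),('spk',(316,188,342,216),(306,184,338,205)),('pack region',(328,165,357,182),(300,218,332,244))): print(nm,shift('top',b),shift('scene',c))
for n in('top','scene'):
  for k,z in dict(amp_mid=.061,speaker_mid=.061,pack_orange_mid=.036,pack_green_mid=.034).items():
    d=ctrl.tip_of(k,n)[0]; print(n,k,round(d['score'],2),bp(n,d['centre'][::-1],z)[0].round(4))
overlay('scene',(190,150,450,270),3,[],'pics/s18.png')
overlay('top',(190,145,450,285),3,[],'pics/t18.png')
print(tool()[0]['tool_pos'])"
```

```text
t: 44.27
tool_pos: [0.54, -0.0169, 0.2038]
tool_rot: [1.104, 1.27, -1.101]
contact_force: [0.5, -0.3, 0.6]
opening: 0.0602
t: 45.1
tool_pos: [0.3851, 0.1512, 0.2002]
tool_rot: [1.103, 1.273, -1.103]
contact_force: [0.2, -0.2, 0.5]
opening: 0.0599
amp (0.994, (0.0, -0.25)) (0.996, (0.0, 0.0))
spk (0.982, (0.25, -0.75)) (0.988, (0.0, 0.25))
pack region (0.421, (7.25, 6.0)) (0.33, (7.25, 8.0))
top amp_mid 0.73 [ 0.5384 -0.0077  0.061 ]
top speaker_mid 0.66 [ 0.5438 -0.007   0.061 ]
top pack_orange_mid 0.74 [ 0.5905 -0.0425  0.036 ]
top pack_green_mid 0.53 [0.4303 0.293  0.034 ]
scene amp_mid 0.94 [ 0.5466 -0.0848  0.061 ]Traceback (most recent call last):
  File "<string>", line 6, in <module>
    d=ctrl.tip_of(k,n)[0]; print(n,k,round(d['score'],2),bp(n,d['centre'][::-1],z)[0].round(4))
      ~~~~~~~~~~~~~~~~^^^
IndexError: list index out of range
```

```bash
python3 -c "
from m import *
for n,b in(('top',(325,162,362,190)),('scene',(297,210,338,250))):
  h0=cv2.cvtColor(cv2.imread(f'pics/{n}0.png'),cv2.COLOR_BGR2HSV); h1=cv2.cvtColor(ctrl.get_image(n),cv2.COLOR_RGB2HSV)
  g=cv2.inRange(h0,(50,120,40),(75,255,255)); o=cv2.inRange(h1,(3,190,130),(13,255,255))
  for m in(g,o):
    k=np.zeros_like(m); x0,y0,x1,y1=b; k[y0:y1,x0:x1]=m[y0:y1,x0:x1]; r=rect(n,k>0,.066); print(n,int(k.sum()/255),np.round(r[0],1),np.round(r[1],1),round(r[2],1))
I=[]
overlay('scene',(190,150,450,270),3,[],'pics/s18.png')
overlay('top',(190,145,450,285),3,[],'pics/t18.png')"
```

```text
top 253 [601.2 -46.2] [24.4 62.4] 7.0
top 9 [586.9 -36.2] [2.3 0. ] -90.2
scene 237 [605.9 -48.9] [34. 64.] 6.6
scene 225 [604.8 -50.2] [33.9 66.2] 9.0
```

View pics/s18.png

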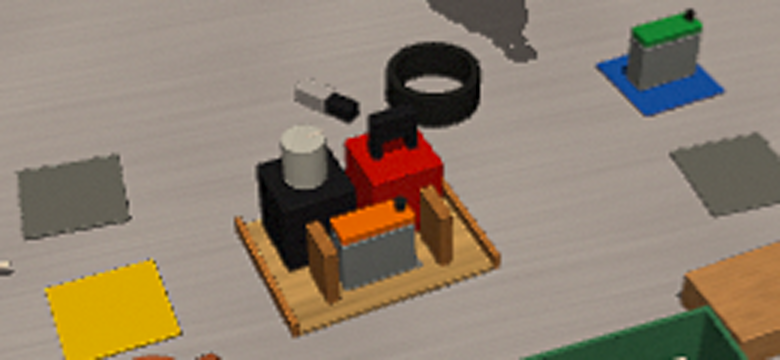

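View pics/t18.png

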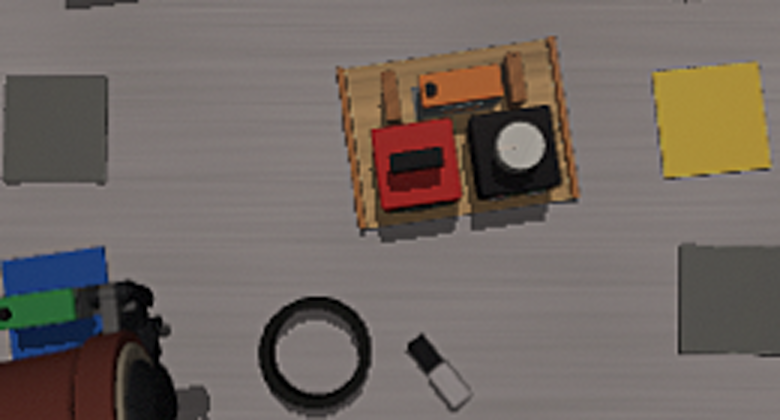

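```bash
python3 -c "
from station import ctrl
o=ctrl.get_obs();print(o['t'],o['contact_force'],o['opening']);print(ctrl.finish_job())"
```

```text
45.9 [0.75640326 0.17222115 0.7367781 ] 0.06021736970780947
the job is handed in; nothing more can be done
None
```

I moved all four things as asked, in the required order, and handed the job in at about 46 s. All four were upright in every picture and nothing was left gripped.

- **Amplifier and loudspeaker:** I parked them on the two grey pads and put them back at the end. Comparing the first and last pictures, the amplifier is about 1 mm or less from its start and the loudspeaker about 2 mm (14 mm allowed).
- **Green pack:** it stands centred on the blue pad. The model overlays agreed to about 2 mm when I placed it (15 mm allowed).
- **Orange pack:** it stands square in the pocket. In the scene picture it is within about 2 mm of where the green pack stood (12 mm allowed).
- **Robot:** at the end it was clear of everything, with the gripper open and no contact force beyond sensor noise.

Some of the last checks failed or disagreed:

- **Point detector:** in the top picture it put the orange pack about 10 mm off, gave a wrong spot for the amplifier and a point about 10 mm off for the loudspeaker. In the scene picture it missed one thing altogether.
- **Colour check of the orange pack:** it found too few pixels in the top picture to use. For the final state I relied on the scene-picture measurement, the first-to-last picture matches and the look of both pictures.

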